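# Stand, cap and test: putting the torch gas away

## Task

Stand up every gas cartridge lying on the storage board: butt its foot against the stop rail and tip it up there, keeping the foot down on the board rather than carrying the cartridge through the air, and leave it upright with its foot close against the rail. Put an orange tapered cap on each cartridge, straight and fully home on its shoulder. When all are standing and capped, press the gas alarm's red test button fully down and let it go; leave the bowl, hammer and jar alone.

Things in the scene. Friction and masses are not known exactly. Their poses are not given: they have to be found in the camera images.
- board: Fixed plywood storage board, 220 x 400 mm, 12 mm thick, on the bench; its place and yaw vary. A bright aluminium stop rail stands along its whole 400 mm far edge: face 45 mm high above the board, 18 mm thick. The board runs 195 mm from the rail face towards the robot. Origin: centre of the underside.
- stop (a point): Middle of the foot of the stop rail's face, level with the board's top. x is horizontal, square to the rail, pointing from the board into the rail (away from the robot); y along the rail; z up.
- cart1_center (a point): Gas cartridge (may be absent), blue cylinder 46 mm diameter, 135 mm long, about 0.28 kg, at first lying on the board, foot towards the rail and 12 to 45 mm from it. Origin on its axis half-way along, 67.5 mm from the foot; x runs from foot to brass valve cone and points up once it stands. Gripped lightly (about 4 N) across the round shoulder band it pivots between the fingers; a firm grip holds it stiff.
- cart1_foot (a point): Centre of the flat foot of cart1, axes as cart1_center. A black octagonal band, 50 mm across flats, 0 to 14 mm from the foot, lies on one of its flats and keeps the cartridge from rolling; a round black band, 50 mm diameter, 84 to 110 mm from the foot, forms the shoulder.
- cart1_shoulder (a point): Point on the axis of cart1 110 mm from its foot, in the plane of the flat shoulder (end of the shoulder band) where a cap's rim rests; axes as cart1_center. From here a brass cone tapers from 39 to 18 mm diameter over the last 25 mm.
- cart2_center (a point): Gas cartridge (may be absent), blue cylinder 46 mm diameter, 135 mm long, about 0.28 kg, at first lying on the board, foot towards the rail and 12 to 45 mm from it. Origin on its axis half-way along, 67.5 mm from the foot; x runs from foot to brass valve cone and points up once it stands. Gripped lightly (about 4 N) across the round shoulder band it pivots between the fingers; a firm grip holds it stiff.
- cart2_foot (a point): Centre of the flat foot of cart2, axes as cart2_center. A black octagonal band, 50 mm across flats, 0 to 14 mm from the foot, lies on one of its flats and keeps the cartridge from rolling; a round black band, 50 mm diameter, 84 to 110 mm from the foot, forms the shoulder.
- cart2_shoulder (a point): Point on the axis of cart2 110 mm from its foot, in the plane of the flat shoulder (end of the shoulder band) where a cap's rim rests; axes as cart2_center. From here a brass cone tapers from 39 to 18 mm diameter over the last 25 mm.
- cart3_center (a point): Gas cartridge (may be absent), blue cylinder 46 mm diameter, 135 mm long, about 0.28 kg, at first lying on the board, foot towards the rail and 12 to 45 mm from it. Origin on its axis half-way along, 67.5 mm from the foot; x runs from foot to brass valve cone and points up once it stands. Gripped lightly (about 4 N) across the round shoulder band it pivots between the fingers; a firm grip holds it stiff.
- cart3_foot (a point): Centre of the flat foot of cart3, axes as cart3_center. A black octagonal band, 50 mm across flats, 0 to 14 mm from the foot, lies on one of its flats and keeps the cartridge from rolling; a round black band, 50 mm diameter, 84 to 110 mm from the foot, forms the shoulder.
- cart3_shoulder (a point): Point on the axis of cart3 110 mm from its foot, in the plane of the flat shoulder (end of the shoulder band) where a cap's rim rests; axes as cart3_center. From here a brass cone tapers from 39 to 18 mm diameter over the last 25 mm.
- cap1_center (a point): Orange tapered safety cap, 64 mm high, 60 g, standing on its open rim on the bench: a hollow cone (outside 48 mm diameter at the rim, 24 mm at 32 mm up), topped by a round grip stem, 24 mm diameter, 30 to 64 mm above the rim. Any cap fits any cartridge; one may be left over. Origin on the axis half-way up, 32 mm above the rim; z up from rim to stem.
- cap1_rim (a point): Centre of the open rim (underside) of cap1, axes as cap1_center. Inside it is 42 mm wide at the rim and narrows parallel to a cartridge's cone with 1.5 mm to spare all round; the cone guides it home until the rim rests on the shoulder.
- cap2_center (a point): Orange tapered safety cap, 64 mm high, 60 g, standing on its open rim on the bench: a hollow cone (outside 48 mm diameter at the rim, 24 mm at 32 mm up), topped by a round grip stem, 24 mm diameter, 30 to 64 mm above the rim. Any cap fits any cartridge; one may be left over. Origin on the axis half-way up, 32 mm above the rim; z up from rim to stem.
- cap2_rim (a point): Centre of the open rim (underside) of cap2, axes as cap2_center. Inside it is 42 mm wide at the rim and narrows parallel to a cartridge's cone with 1.5 mm to spare all round; the cone guides it home until the rim rests on the shoulder.
- cap3_center (a point): Orange tapered safety cap, 64 mm high, 60 g, standing on its open rim on the bench: a hollow cone (outside 48 mm diameter at the rim, 24 mm at 32 mm up), topped by a round grip stem, 24 mm diameter, 30 to 64 mm above the rim. Any cap fits any cartridge; one may be left over. Origin on the axis half-way up, 32 mm above the rim; z up from rim to stem.
- cap3_rim (a point): Centre of the open rim (underside) of cap3, axes as cap3_center. Inside it is 42 mm wide at the rim and narrows parallel to a cartridge's cone with 1.5 mm to spare all round; the cone guides it home until the rim rests on the shoulder.
- test (a joint): Travel of the gas alarm's red test button: 0 when released, 0.007 m fully down; the spring needs 5 N to hold it fully down and returns it.
- test_top (a point): Centre of the top of the red button, 36 mm in diameter, that presses straight down; it sits on top of the white gas alarm box, 85 x 110 x 45 mm, fixed to the bench beside the caps (place varies).
- bowl: Brass bowl, 140 mm diameter, 60 mm high, bystander; origin at the centre of its underside.
- hammer: Hammer, 240 mm long, lying beyond the rail, bystander; origin under its middle.
- jar: Amber jar, 60 mm diameter, 70 mm high, beyond the rail, bystander; origin at the centre of its underside.
There are look-alikes about, which are no part of the job. What is shaped like the part that bears cart1_center but green or purple is not meant.

How it is judged:
On the way, in this order (a step that is already met when the one before it is completed fails the run):
1. every cartridge present stands upright at the rail with a cap seated on it (angle between each of cart1_center, cart2_center, cart3_center's own x axis and vertical below 0.06 rad and x of each of cart1_foot, cart2_foot, cart3_foot in the frame of stop above -0.042 m and y of cart1_foot in the frame of stop between -0.19 and 0.19 m and z of each of cart1_foot, cart2_foot, cart3_foot in the frame of stop below 0.006 m and ((distance between cap1_rim and cart1_shoulder below 0.006 m and angle between the z axis of cap1_center and the x axis of cart1_center, either way round below 0.08 rad) or (distance between cap2_rim and cart1_shoulder below 0.006 m and angle between the z axis of cap2_center and the x axis of cart1_center, either way round below 0.08 rad) or (distance between cap3_rim and cart1_shoulder below 0.006 m and angle between the z axis of cap3_center and the x axis of cart1_center, either way round below 0.08 rad)) and y of cart2_foot in the frame of stop between -0.19 and 0.19 m and ((distance between cap1_rim and cart2_shoulder below 0.006 m and angle between the z axis of cap1_center and the x axis of cart2_center, either way round below 0.08 rad) or (distance between cap2_rim and cart2_shoulder below 0.006 m and angle between the z axis of cap2_center and the x axis of cart2_center, either way round below 0.08 rad) or (distance between cap3_rim and cart2_shoulder below 0.006 m and angle between the z axis of cap3_center and the x axis of cart2_center, either way round below 0.08 rad)) and y of cart3_foot in the frame of stop between -0.19 and 0.19 m and ((distance between cap1_rim and cart3_shoulder below 0.006 m and angle between the z axis of cap1_center and the x axis of cart3_center, either way round below 0.08 rad) or (distance between cap2_rim and cart3_shoulder below 0.006 m and angle between the z axis of cap2_center and the x axis of cart3_center, either way round below 0.08 rad) or (distance between cap3_rim and cart3_shoulder below 0.006 m and angle between the z axis of cap3_center and the x axis of cart3_center, either way round below 0.08 rad))), for 0.3 s.
2. the test button is pressed fully down (value of joint test above 0.0058 m), for 0.05 s.
At the end, for the whole second after the job is handed in: Every cartridge present stands within 0.06 rad of upright on the board, its foot centre within 42 mm of the rail face (a gap of at most 17 mm), with a cap whose rim centre is within 6 mm of the shoulder's centre and aligned within 0.08 rad; the button is released (below 1.5 mm) (all of step 1 and value of joint test below 0.0015 m); the robot touches nothing.
It fails at once if a cartridge is part-way up (raised more than 20 degrees, not yet near upright) with its foot more than about 20 mm from the rail ((angle between cart1_center's own x axis and vertical between 0.3 and 1.2 rad and x of cart1_foot in the frame of stop below -0.048 m) or (angle between cart2_center's own x axis and vertical between 0.3 and 1.2 rad and x of cart2_foot in the frame of stop below -0.048 m) or (angle between cart3_center's own x axis and vertical between 0.3 and 1.2 rad and x of cart3_foot in the frame of stop below -0.048 m)).
It fails at once if a cartridge's foot is lifted well clear of the board (its centre over 60 mm up) (z of any of cart1_foot, cart2_foot, cart3_foot in the frame of stop above 0.06 m).
It fails at once if the bowl, hammer or jar is moved more than 30 mm (distance of any of bowl, hammer, jar from where it was at the start of the episode above 0.03 m).
Of cart1, cart2, cart3 only 2 to 3 are there at a start; the rules pass over those that are not, and their reading is None.
At some moment in a run one of cap1, cap2, cap3 may be knocked a few centimetres aside while the robot is not near it.
It also fails if it takes over 210 s, if anything falls off the work surface, if the arm or the gripper's body presses on something with over 40 N, if the wrist force passes 120 N, or if a joint passes its speed limit or range.

## Robot

A 6-joint arm with a two-finger parallel gripper is mounted at the origin on the work surface. World frame = base frame: x ahead of the robot, y to its left, z up, the work surface at z = 0. Lengths are in m, angles in rad, forces in N, time in s.
With the tool pointing down it reaches from about 0.35 to 0.775 m from the base axis. Payload 7.3 kg.
Tool frame: the origin (TCP) lies at the very end of the fingers, on their centre line; the grasp point (between the pads) lies grip_point_offset behind it (grip_point_offset is the distance from the TCP to the grasp point, in m); z points along the fingers, y is the direction in which the jaws open and shut (so a half turn about z gives the same grasp; the last joint's range is limited). The gripper opens to 92 mm and grips with 3 to 60 N. Pads are 19 mm wide; open, the fingers measure 130 mm over their backs; the gripper's body (75 mm by 190 mm) begins 47 mm behind the grasp point.
Start: joints at [1.165, 0.342, 1.524, -0, 1.275, -0.146], TCP at [0.135, 0.507, 0.191] pointing down, gripper open.
Joint ranges: [-2.53, 2.53], [-0.77, 2.02], [0.04, 2.7], [-1, 4.14], [0.28, 2.66], [-3.11, 3.11]. Speed limits (rad/s): [2.57, 2.57, 3.14, 3.14, 3.14, 3.14].

## Interface

Orientations are given as [roll, pitch, yaw] about the fixed x, y, z axes, in that order (R = Rz(yaw) Ry(pitch) Rx(roll)).
In Python, from cell import * gives the robot as it stands.
- The arm moves only by the shell command python3 -m inch 'ROWS' [OPENING] [FORCE]. ROWS is JSON, a list that holds one entry, the list of rows, each a list of 4 numbers: the shift along the tool's x, y, z in mm, then the turn about the tool's z in rad. In form: [[[x, y, z, roll], ...]]. A call has 1 to 10 rows; each row shifts and turns the commanded pose from where the row before left it, along the tool's axes as they then stand; what a row does not reach is not made up. A row lasts 1/8 s, in which the tool goes at most 62.5 mm and 10.7 degrees, less where a joint would pass 70% of its speed; a pose out of reach is approached as far as the arm can. A call with a gripper value outside its range is refused whole. OPENING is the closure, from -1 (fully open) to 1 (shut), set as the call begins (- or left out, the last holds). The fingers move at their own pace and stop on an object; FORCE is the grip in N (left out, the last holds). Time passes only in rows, so rows that do not move let the fingers close. It gives the time, the measured TCP pose, the force and the opening at its end, in the units of the state.
- observe(): the state, without advancing time (a new reading comes with each control period).
- read_camera(name): name is "side" or "top"; returns a dict with "img" (420x560x3 uint8, blue, green, red), "fx", "fy", "cx", "cy" (pixels), "eye" and "rotation" of the camera in the world. Camera axes: x right, y down, z forward; pixel columns grow to the right and rows downward; lengths in m; the calibration is good to about 2 mm. A picture is of the moment at which its call begins. There is no depth.
- hand_in(): hands the job in, once; it reports no verdict.
Trained networks look in the newest picture that a camera, given by its name, has taken for a name from the list of things; names that differ only in an ending like _2 or _b are one class to them, and where a whole thing is asked for, a point or a joint stands for the part that bears it (a point fixed in the world has none). Each returns a list of dicts, best first, with "conf" (0 to 1); they miss things now and then, are a little off and sometimes report something else, mostly with a low value. They report only what shows in the picture. A call takes as long as a camera call. They do not tell look-alikes from the thing itself.
- boxes_of(camera, label): "at" ([row, column] in pixels, amid what is visible of it).
- place_of(camera, label): "at" ([row, column] in pixels: a listed point, or the origin of a listed thing).
The state is a dict: "time": time; "qpos": joint angles; "qvel": joint speeds; "joint_efforts": joint torques, N m; "tool_pos": TCP position; "tool_rot": TCP orientation; "contact_force": force on the tool from outside, world axes, zero at the start; "torque": the same for the moment, N m; "opening": finger opening in m.
Only numpy, scipy, OpenCV 4.12 (cv2) and the standard library are available. Lean on these libraries where they do the work, as an engineer would, in place of code of your own. Each camera call takes 0.05 s, during which the arm holds its last target. There are 200 camera calls.

## Working session

There is one attempt and no reset: what is moved stays moved. The work goes in short steps, Python scripts to look and compute and a shell command to move; the robot and the scene stay as the last step left them, time stands still between calls to the robot, and variables do not carry over. Pictures are saved under pics/ and viewed, about 12 in all and at most 16, crops included, and the job is handed in when it is done.

```bash
mkdir -p pics; ls
python3 - <<'E'
from cell import *
import cv2
print({k:(v if not hasattr(v,'round') else v) for k,v in observe().items()})
try: print(grip_point_offset)
except Exception as e: print(e)
for n in("top","side"):
    c=read_camera(n); cv2.imwrite(f"pics/{n}0.png",c["img"]); print(n,c["fx"],c["fy"],c["cx"],c["cy"],c["eye"],c["rotation"])
    for l in ["cart1_center","cart1_foot","cart1_shoulder","cap1_rim","cap1_center","test_top","stop"]:
        print(l,[(([round(float(x)) for x in d["at"]]),round(d["conf"],2)) for d in place_of(n,l)])
E
```

```text
pics
{'time': 0.0, 'qpos': array([ 1.16500778e+00,  3.42702997e-01,  1.52503144e+00, -9.91261431e-06,
        1.27537175e+00, -1.45951091e-01]), 'qvel': array([-0.0012428 ,  0.00082205,  0.00236898,  0.00140559, -0.00019809,
       -0.00068681]), 'joint_efforts': array([ 2.68593394e-04, -4.31235981e+01, -2.44225180e+01,  7.17836665e-02,
        5.59253187e-02, -1.64733210e-04]), 'tool_pos': array([0.13465852, 0.50696161, 0.1907502 ]), 'tool_rot': array([-3.14009384e+00, -2.10739491e-04,  2.88175794e+00]), 'contact_force': array([ 0.03531678, -0.38069105, -0.40888906]), 'torque': array([-0.04070876, -0.02252923,  0.01066468]), 'opening': 0.09179280330818641}
0.0188
top 418.7178276779254 418.7178276779254 286.6606436228363 213.0664458142652 [0.36372621 0.10868605 1.1070899 ] [-2.99789815 -0.02222123 -1.59054358]
cart1_center [([205, 312], 0.91), ([181, 264], 0.72), ([233, 457], 0.66), ([298, 388], 0.57), ([315, 230], 0.57)]
cart1_foot [([315, 413], 0.94), ([295, 242], 0.79), ([181, 307], 0.59)]
cart1_shoulder [([218, 321], 0.67), ([290, 372], 0.65), ([333, 221], 0.63), ([180, 388], 0.51), ([208, 275], 0.33)]
cap1_rim [([233, 455], 0.69)]
cap1_center [([234, 460], 0.77), ([179, 264], 0.56), ([239, 407], 0.4)]
test_top [([191, 455], 0.73)]
stop [([173, 265], 0.71), ([121, 374], 0.47)]
side 507.0207837438185 507.0207837438185 275.0088708996661 210.26651101749135 [ 0.00826351 -1.02623987  0.79191977] [-2.10191650e+00 -1.52187048e-03 -4.34968029e-01]
cart1_center [([237, 294], 0.93), ([218, 170], 0.85), ([301, 232], 0.72)]
cart1_foot [([326, 225], 0.89), ([227, 309], 0.78), ([221, 190], 0.68)]
cart1_shoulder [([288, 235], 0.97), ([241, 281], 0.66), ([218, 156], 0.61), ([222, 276], 0.59)]
cap1_rim [([345, 334], 0.87)]
cap1_center [([334, 333], 0.56)]
test_top []
stop [([213, 298], 0.69)]
```

View pics/top0.png

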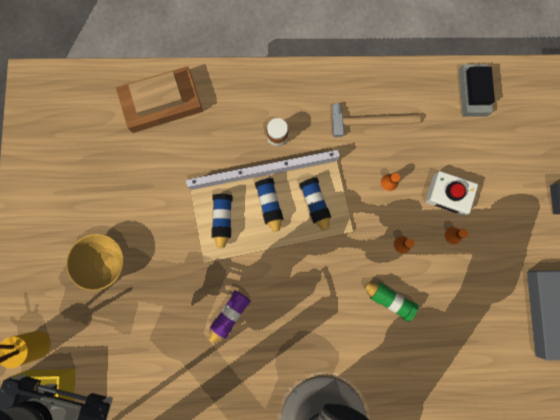

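View pics/side0.png

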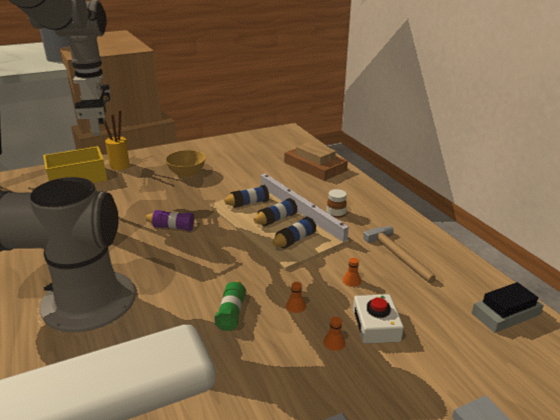

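The top view shows three blue cartridges at (215,222), (205,268) and (203,315), with the rail running from (190,183) to (338,155). The three caps are at (182,390), (244,403) and (235,455), and the button is at (190,457). The purple and green ones are decoys.

```bash
cat > lib.py <<'E'
from cell import *
import cv2, numpy as np
from scipy.spatial.transform import Rotation as Ro
from scipy.optimize import minimize
def proj(c,P):
    R=Ro.from_euler('xyz',c["rotation"]).as_matrix(); q=(np.atleast_2d(P)-c["eye"])@R
    return np.c_[c["fx"]*q[:,0]/q[:,2]+c["cx"], c["fy"]*q[:,1]/q[:,2]+c["cy"]]
def back(c,u,v,z):
    R=Ro.from_euler('xyz',c["rotation"]).as_matrix()
    d=R@[(u-c["cx"])/c["fx"],(v-c["cy"])/c["fy"],1]; return c["eye"]+d*(z-c["eye"][2])/d[2]
def ring(n=32):
    a=np.linspace(0,2*np.pi,n,endpoint=False); return np.cos(a),np.sin(a)
def cap_pts(x,y,z=0):
    co,si=ring(); return np.vstack([np.c_[x+r*co,y+r*si,z+h+0*co] for r,h in((.024,0),(.012,.032),(.012,.064))])
def cyl_pts(x,y,yaw,z=.037,a=-.0535+0,b=.0165,r=.023): # origin cart centre, x foot->valve
    co,si=ring(); d=np.array([np.cos(yaw),np.sin(yaw),0]); n=np.array([-d[1],d[0],0])
    return np.vstack([np.array([x,y,z])+s*d+r*(co[:,None]*n+si[:,None]*np.array([0,0,1])) for s in(a,b)])
def sil(c,P,S=4):
    m=np.zeros((420*S,560*S),np.uint8); h=cv2.convexHull(proj(c,P).astype(np.float32)).reshape(-1,2)
    cv2.fillConvexPoly(m,np.round((h+.5)*S*16).astype(int),1,shift=4)
    return cv2.resize(m.astype(np.float32),(560,420),interpolation=cv2.INTER_AREA)
def fit(cams,masks,f,p0,step):
    def cost(p):
        t=0
        for c,m in zip(cams,masks):
            s=sil(c,f(*p)); t+=1-np.minimum(s,m).sum()/np.maximum(s,m).sum()
        return t/len(cams)
    r=minimize(cost,p0,method='Nelder-Mead',options=dict(initial_simplex=np.vstack([p0]+[np.array(p0)+np.eye(len(p0))[i]*step[i] for i in range(len(p0))]),xatol=1e-4,fatol=1e-4,maxiter=150))
    return r.x,r.fun
def hsv(c): return cv2.cvtColor(c["img"],cv2.COLOR_BGR2HSV)
def orange(c):
    h=hsv(c); return ((h[...,0]<11)&(h[...,1]>185)&(h[...,2]>70)).astype(np.uint8)
def blobs(m,lo=20):
    n,l,s,ce=cv2.connectedComponentsWithStats(m); return [(l==i,s[i,4],ce[i]) for i in range(1,n) if s[i,4]>lo]
E
cat > m1.py <<'E'
from lib import *
t=read_camera("top"); s=read_camera("side"); 
def near(c,m,P,rad):
    u=proj(c,P)[0]; o=np.zeros_like(m); cv2.circle(o,tuple(int(round(x)) for x in u),rad,1,-1); return (m&o).astype(float)
for (u,v) in ((390,182),(403,244),(454,236)):
    p=back(t,u,v,.02)[:2]; g=np.r_[p,.03]
    print("cap",*fit([t,s],[near(t,orange(t),g,20),near(s,orange(s),g,25)],cap_pts,p,[.005,.005]))
for (u,v) in ((222,218),(268,203),(315,200)):
    p=back(t,u,v,.037); r=[]
    for c in (t,s):
        h=hsv(c); b=((h[...,0]>95)&(h[...,0]<125)&(h[...,1]>100)&(h[...,2]>40)).astype(np.uint8)
        g=near(c,b,p,30).astype(np.uint8); pts=cv2.findNonZero(g); m=np.zeros_like(g); cv2.fillConvexPoly(m,cv2.convexHull(pts),1); r.append(m.astype(float)); 
    x,f=fit([t,s],r,cyl_pts,np.r_[p[:2],np.pi+.1],[.008,.008,.2]); 
    d=np.r_[np.cos(x[2]),np.sin(x[2])]; print("cart",x.round(4),f,"foot",x[:2]-.0675*d,"band",x[:2]+.0295*d)
for u,v in((190,183),(338,155)): print("railtop end",back(t,u,v,.057))
h=hsv(t); red=((h[...,0]<6)|(h[...,0]>174))&(h[...,1]>190)&(h[...,2]>90); red[:,:430]=0
for b in blobs(red.astype(np.uint8)): print("btn",b[1],back(t,*b[2],.05))
h=hsv(t); w=((h[...,1]<60)&(h[...,2]>110)).astype(np.uint8); w[:140]=0;w[192:]=0;w[:,:180]=0;w[:,345:]=0
for b in blobs(w,100):
    q=cv2.minAreaRect(cv2.findNonZero(b[0].astype(np.uint8))); bp=cv2.boxPoints(q); print(b[1],q,[back(t,*k,.057)[:2].round(4).tolist() for k in bp])
E
python3 m1.py
```

```text
cap [ 0.60377831 -0.19191549] 0.99070577984316
cap [ 0.44080246 -0.2130695 ] 0.9937638040795115
cap [ 0.46136312 -0.34933483] 0.9886808881149325
cart [0.5048 0.2494 3.137 ] 0.2926600894256684 foot [0.57233729 0.24912621] band [0.47533832 0.24957363]
cart [0.5428 0.1263 3.3633] 0.4025645864400672 foot [0.60862852 0.1411301 ] band [0.51400375 0.11979578]
cart [0.5422 0.0053 3.4715] 0.40021987245689383 foot [0.60602355 0.02716594] band [ 0.51425379 -0.00425554]
railtop end [0.59667322 0.32713083 0.057     ]
railtop end [ 0.66516211 -0.05383277  0.057     ]
btn 169 [ 0.56891191 -0.36151258  0.05      ]
1684 ((262.80908203125, 169.57321166992188), (11.354450225830078, 155.91342163085938), 78.88695526123047) [[0.6072, 0.3394], [0.6813, -0.055], [0.6514, -0.0596], [0.5782, 0.3334]]
```

```bash
cat >> m1.py <<'E'
im=t["img"]; print(hsv(t)[180:186,386:392].tolist()[2], orange(t).sum(), orange(s).sum())
ov=cv2.resize(im,None,fx=3,fy=3,interpolation=cv2.INTER_CUBIC)
for x in ((.5048,.2494,3.137),(.5428,.1263,3.363),(.5422,.0053,3.4715)):
    hh=cv2.convexHull(proj(t,cyl_pts(*x)).astype(np.float32)).reshape(-1,2); cv2.polylines(ov,[np.int32(hh*3+1)],True,(0,255,255))
cv2.imwrite("pics/ov.png",ov[440:800,540:1260]); print(hsv(s)[265:275,352].tolist())
E
python3 m1.py|tail -3
```

```text
1684 ((262.80908203125, 169.57321166992188), (11.354450225830078, 155.91342163085938), 78.88695526123047) [[0.6072, 0.3394], [0.6813, -0.055], [0.6514, -0.0596], [0.5782, 0.3334]]
[[12, 218, 194], [12, 220, 195], [12, 216, 194], [13, 212, 184], [12, 214, 167], [12, 213, 140]] 173 204
[[12, 197, 101], [9, 152, 47], [12, 179, 64], [12, 223, 102], [11, 206, 110], [12, 205, 107], [12, 218, 102], [12, 213, 110], [11, 217, 128], [12, 224, 123]]
```

View pics/ov.png

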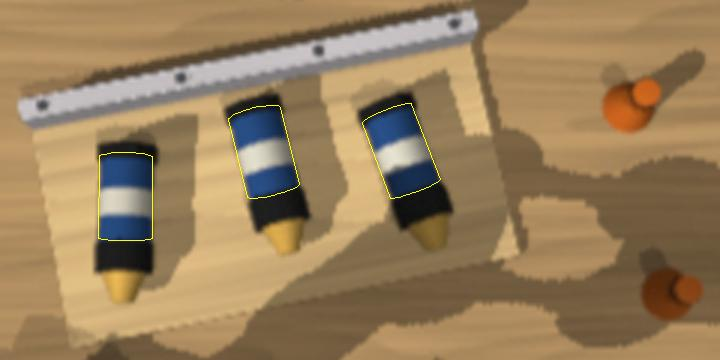

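```bash
sed -i 's/<11)&(h\[...,1\]>185)&(h\[...,2\]>70)/<16)\&(h[...,1]>195)\&(h[...,2]>60)/' lib.py
cat > go.py <<'E'
import sys; from lib import *
def go(x,y,z,yaw=None):
    o=observe(); p=o["tool_pos"]; R=Ro.from_euler('xyz',o["tool_rot"]).as_matrix(); psi=np.arctan2(R[1,0],R[0,0])
    if yaw is not None:
        dy=(yaw-psi+np.pi/2)%np.pi-np.pi/2; print("roll first",round(-dy,3)); psi+=dy
    d=np.array([x,y,z])-p; print("tool mm",(1e3*np.array([d[0]*np.cos(psi)+d[1]*np.sin(psi),d[0]*np.sin(psi)-d[1]*np.cos(psi),-d[2]])).round(1),"q",o["qpos"].round(2),"F",o["contact_force"].round(1),"t",round(o["time"],2))
if __name__=="__main__":
    a=[float(v) for v in sys.argv[1:]]; go(*a)
E
python3 m1.py|grep cap; python3 go.py .4753 .2496 .10 3.137
```

```text
cap [ 0.60460509 -0.19793681] 0.2639111561111089
cap [ 0.43519272 -0.22336613] 0.27990055782131223
cap [ 0.45761823 -0.36043365] 0.2636169061692552
roll first -0.255
tool mm [-341.6 -256.3   91.4] q [ 1.17  0.34  1.52  0.    1.28 -0.15] F [ 0.5  0.2 -0.1] t 1.1
```

```bash
python3 -m inch '[[[0,0,0,-0.128],[0,0,0,-0.127],[-43,-32,0,0],[-43,-32,0,0],[-43,-32,0,0],[-43,-32,0,0],[-43,-32,0,0],[-43,-32,10,0],[-43,-32,30,0],[-40,-32,50,0]]]' -0.35 4; python3 go.py .4753 .2496 .0185 3.137
```

```text
time: 2.35
tool_pos: [0.4722, 0.2529, 0.108]
tool_rot: [3.14, 0.004, 3.136]
contact_force: [-0.3, -0.1, 0.2]
opening: 0.0615
roll first -0.001
tool mm [-3.1 -3.2 89.5] q [ 0.35  0.44  1.62  0.    1.08 -1.22] F [-0.3 -0.1  0.2] t 2.35
```

```bash
python3 -m inch '[[[0,0,0,0],[0,0,0,0]]]'; python3 go.py .4753 .2496 .0185 3.137
```

```text
time: 2.6
tool_pos: [0.4695, 0.2541, 0.1081]
tool_rot: [3.141, -0.0, 3.136]
contact_force: [-0.2, -0.1, 0.3]
opening: 0.0618
roll first -0.001
tool mm [-5.8 -4.5 89.6] q [ 0.35  0.44  1.62  0.    1.08 -1.21] F [-0.2 -0.1  0.3] t 2.6
```

```bash
python3 -m inch '[[[-6,-4.5,30,0],[0,0,40,0],[0,0,19,0],[0,0,0,0],[0,0,0,0]]]'; python3 go.py .4753 .2496 .0185 3.137; python3 -m inch '[[[0,0,0,0],[0,0,0,0],[0,0,0,0],[0,0,0,0]]]' 1 4
python3 - <<'E'
from lib import *
t=read_camera("top"); cv2.imwrite("pics/t1.png",cv2.resize(t["img"][120:300,150:370],None,fx=3,fy=3))
E
```

```text
time: 3.22
tool_pos: [0.4763, 0.2505, 0.0206]
tool_rot: [3.14, 0.003, 3.138]
contact_force: [0.2, -0.5, 0.6]
opening: 0.0621
roll first 0.001
tool mm [ 1.  -0.9  2.1] q [ 0.34  0.56  1.7   0.    0.88 -1.23] F [ 0.2 -0.5  0.6] t 3.23
time: 3.72
tool_pos: [0.4758, 0.2497, 0.0193]
tool_rot: [3.141, 0.001, 3.137]
contact_force: [-0.4, 1.2, 4.1]
opening: 0.034
```

View pics/t1.png

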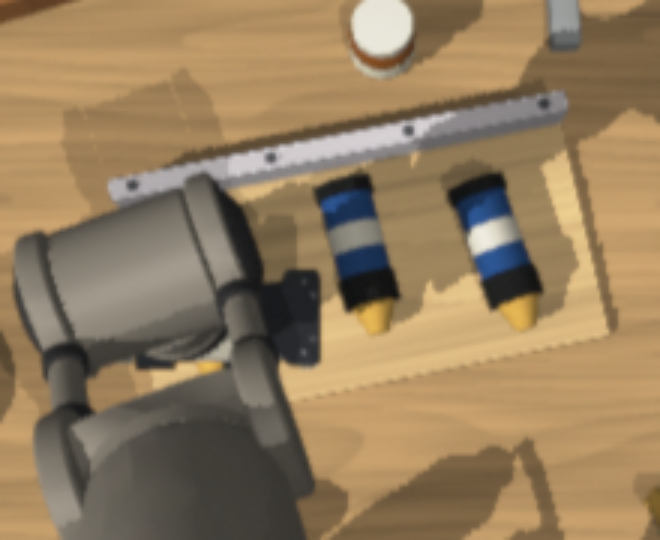

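```bash
python3 -m inch '[[[0,0,0,0],[0,0,0,0]]]'
python3 - <<'E'
from lib import *
t=read_camera("top");s=read_camera("side"); o=observe(); p=o["tool_pos"]
a=t["img"].copy(); print(proj(t,p),proj(s,p),proj(t,[.4048,.2494,.037]))
b=cv2.resize(s["img"][160:280,120:320],None,fx=4,fy=4)
cv2.imwrite("pics/s1.png",b)
E
```

```text
time: 4.03
tool_pos: [0.4758, 0.2497, 0.0193]
tool_rot: [3.141, 0.001, 3.137]
contact_force: [-0.6, 1.8, 5.7]
opening: 0.0343
[[222.32992098 231.19838972]] [[237.66309744 203.84107418]] [[221.46033381 258.38672102]]
```

View pics/s1.png

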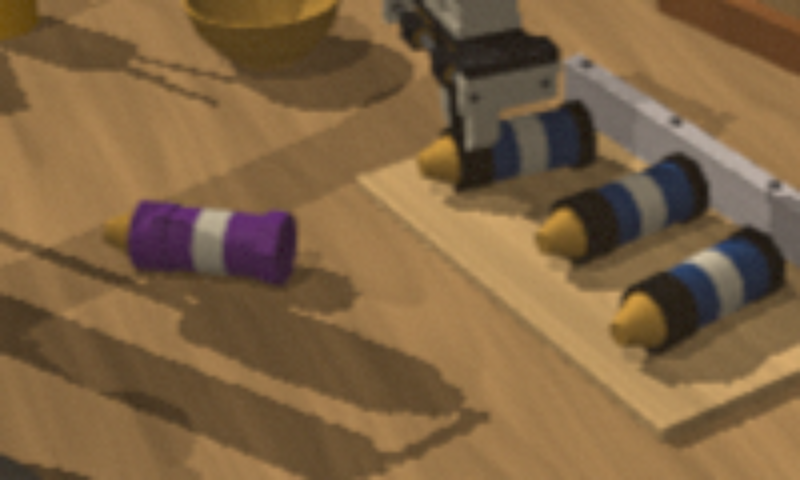

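```bash
python3 -m inch '[[[0,0,0,0],[0,0,0,0],[0,0,0,0]]]' -0.35
python3 - <<'E'
from lib import *
s=read_camera("side"); o=observe(); p=o["tool_pos"]
b=cv2.resize(s["img"][150:250,190:310],None,fx=6,fy=6,interpolation=cv2.INTER_CUBIC)
for dy in(-.031,.031):
  for dz,col in((0,(0,0,255)),(.0188,(0,255,0)),(.0658,(255,0,255))):
    u=(proj(s,p+[0,dy,dz])[0]-[190,150]+.5)*6; cv2.circle(b,tuple(np.int32(u).tolist()),3,col,-1)
cv2.imwrite("pics/s2.png",b); print(p,o["contact_force"].round(1))
E
```

```text
time: 4.5
tool_pos: [0.4753, 0.2491, 0.0185]
tool_rot: [-3.141, -0.001, 3.137]
contact_force: [0.7, -0.7, 0.8]
opening: 0.0592
[0.47538426 0.24916538 0.01848724] [ 0.1  0.4 -0.5]
```

View pics/s2.png

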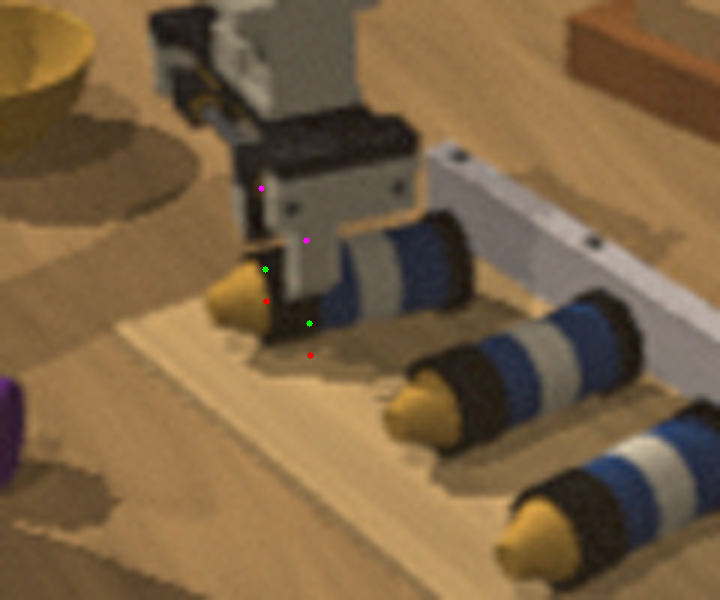

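```bash
python3 -m inch '[[[0,0,10,0],[0,0,10,0],[0,0,8,0],[0,0,0,0],[0,0,0,0]]]'
python3 - <<'E'
from lib import *
s=read_camera("side"); o=observe(); p=o["tool_pos"]
b=cv2.resize(s["img"][150:250,190:310],None,fx=6,fy=6,interpolation=cv2.INTER_CUBIC)
for dy in(-.031,.031):
  for dz,col in((.035,(0,0,255)),):
    u=(proj(s,p+[0,dy,dz])[0]-[190,150]+.5)*6; cv2.circle(b,tuple(np.int32(u).tolist()),3,col,-1)
cv2.imwrite("pics/s3.png",b); print(p,o["contact_force"].round(1))
E
```

```text
time: 5.18
tool_pos: [0.4757, 0.2494, -0.0092]
tool_rot: [3.141, 0.0, 3.137]
contact_force: [0.1, -0.2, 0.4]
opening: 0.062
[ 0.47581458  0.24942042 -0.00900776] [ 0.6 -0.1 -0.2]
```

View pics/s3.png

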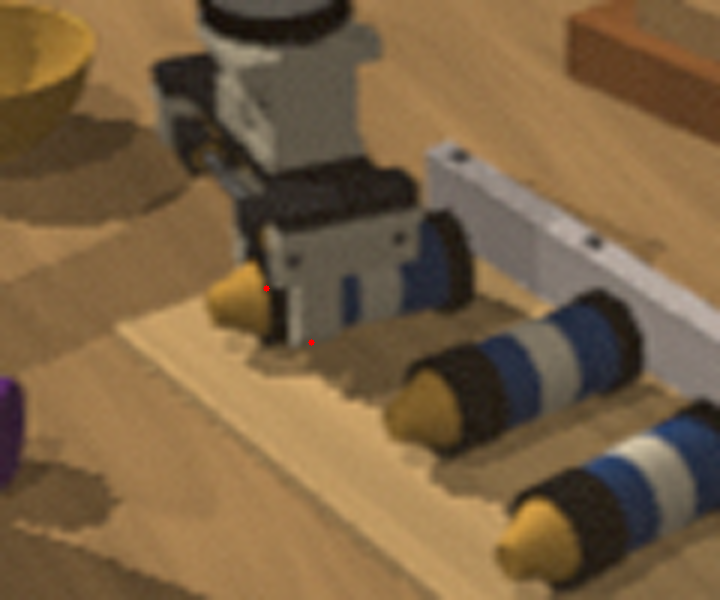

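```bash
python3 -m inch '[[[0,0,6.5,0],[0,0,0,0]]]'; python3 -m inch '[[[0,0,0,0],[0,0,0,0],[0,0,0,0],[0,0,0,0]]]' 1 4
```

```text
time: 5.48
tool_pos: [0.4752, 0.2492, -0.0161]
tool_rot: [-3.141, -0.001, 3.137]
contact_force: [-1.4, 0.5, 0.4]
opening: 0.0616
time: 5.98
tool_pos: [0.4757, 0.2495, -0.0156]
tool_rot: [3.141, 0.0, 3.137]
contact_force: [0.5, 1.2, 0.8]
opening: 0.0498
```

```bash
python3 -m inch '[[[0,0,0,-0.095],[0,0,0,-0.094],[-8,0,0,0],[-8,0,0,0],[-7,0,0,0],[0,0,0,0]]]'; for i in 1 2 ; do python3 -m inch '[[[-2,0,0,0],[0,0,0,0]]]'; done
```

```text
time: 6.72
tool_pos: [0.4996, 0.2538, -0.0158]
tool_rot: [3.141, 0.002, -2.958]
contact_force: [1.3, 0.0, -1.8]
opening: 0.0498
time: 6.98
tool_pos: [0.4998, 0.2539, -0.0158]
tool_rot: [-3.142, -0.001, -2.957]
contact_force: [-1.4, -0.3, 1.0]
opening: 0.05
time: 7.22
tool_pos: [0.5024, 0.2544, -0.0158]
tool_rot: [3.141, 0.001, -2.957]
contact_force: [-0.3, 0.4, -0.4]
opening: 0.05
```

```bash
for i in 1 2 3 4 ; do python3 -m inch '[[[-2,0,0,0],[0,0,0,0]]]' | grep -E 'pos|force|open'; done
```

```text
tool_pos: [0.5044, 0.2548, -0.0158]
contact_force: [-0.8, -0.3, -1.8]
opening: 0.0501
tool_pos: [0.5064, 0.2551, -0.0158]
contact_force: [0.9, -0.4, -1.3]
opening: 0.0498
tool_pos: [0.5083, 0.2554, -0.0157]
contact_force: [-0.6, 0.2, -1.8]
opening: 0.0495
tool_pos: [0.5096, 0.2556, -0.0158]
contact_force: [-1.9, -1.2, -0.3]
opening: 0.0498
```

```bash
for i in 1 2; do python3 -m inch '[[[-2,0,0,0],[0,0,0,0]]]' | grep -E 'pos|force|open'; done
python3 - <<'E'
from lib import *
t=read_camera("top");s=read_camera("side")
a=cv2.resize(s["img"][160:260,210:330],None,fx=5,fy=5,interpolation=cv2.INTER_CUBIC); cv2.imwrite("pics/s4.png",a)
E
```

```text
tool_pos: [0.5109, 0.2558, -0.016]
contact_force: [-4.0, -1.0, 0.1]
opening: 0.05
tool_pos: [0.5127, 0.2561, -0.0161]
contact_force: [-4.7, -0.5, 0.2]
opening: 0.0501
```

View pics/s4.png

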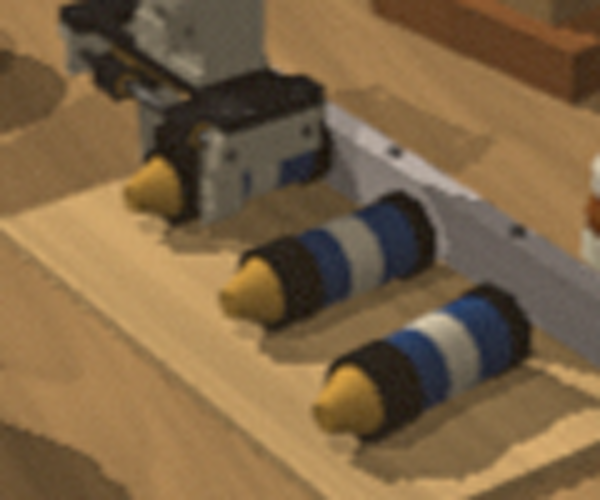

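```bash
python3 -m inch '[[[4,0,0,0],[1.6,0,-8.2,0],[1.3,0,-7.9,0],[0.4,0,-7.6,0],[-0.5,0,-7.3,0],[-1.2,0,-6.8,0],[-1.8,0,-6.4,0],[-2.7,0,-5.8,0],[-3.3,0,-5.2,0],[0,0,0,0]]]'
python3 - <<'E'
from lib import *
s=read_camera("side")
a=cv2.resize(s["img"][150:260,200:330],None,fx=5,fy=5,interpolation=cv2.INTER_CUBIC); cv2.imwrite("pics/s5.png",a)
E
```

```text
time: 10.07
tool_pos: [0.5165, 0.257, 0.0399]
tool_rot: [3.141, 0.001, -2.958]
contact_force: [-0.6, -0.1, -0.8]
opening: 0.0499
```

View pics/s5.png

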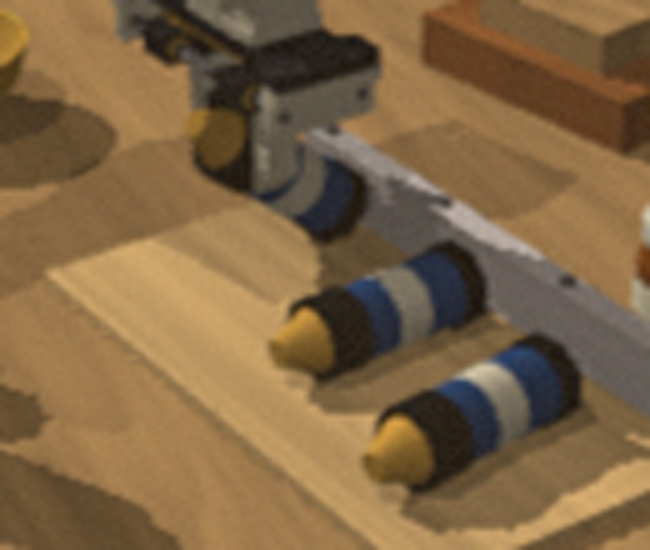

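```bash
python3 -m inch '[[[-3.4,0,-4.6,0],[-4.2,0,-4,0],[-5.1,0,-3.3,0],[-5.6,0,-2.7,0],[-6.2,0,-1.9,0],[-6.7,0,-1.1,0],[-7.2,0,-0.4,0],[-7.7,0,0.4,0],[-7.9,0,1.1,0],[-7.5,0,1.8,0]]]';python3 -m inch '[[[0,0,1,0],[0,0,0,0],[0,0,0,0]]]';  python3 - <<'E'
from lib import *
s=read_camera("side")
a=cv2.resize(s["img"][130:250,220:350],None,fx=5,fy=5,interpolation=cv2.INTER_CUBIC); cv2.imwrite("pics/s6.png",a)
E
```

```text
time: 11.38
tool_pos: [0.5778, 0.2684, 0.0546]
tool_rot: [3.141, 0.002, -2.957]
contact_force: [0.2, -0.0, 3.9]
opening: 0.0497
time: 11.75
tool_pos: [0.5773, 0.2683, 0.0536]
tool_rot: [3.141, 0.002, -2.957]
contact_force: [2.5, 0.9, 4.8]
opening: 0.0496
```

View pics/s6.png

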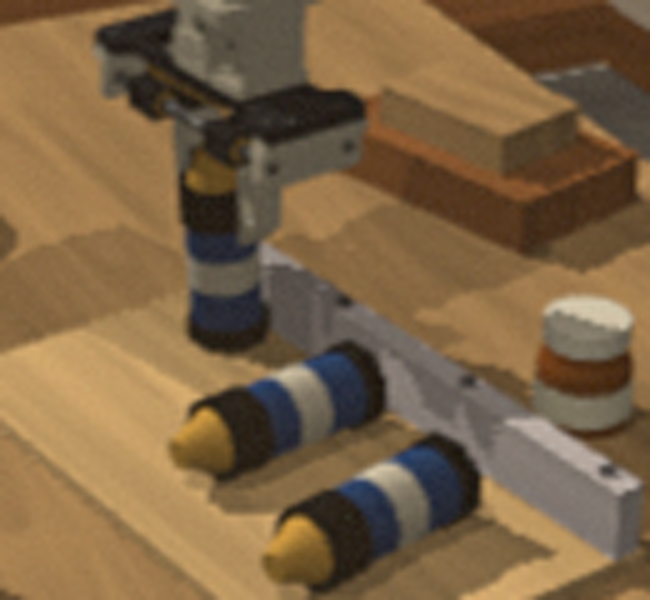

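```bash
python3 -m inch '[[[-1,0,0,0],[-1,0,0,0],[0,0,0,0]]]'; python3 -m inch '[[[0,0,0,0],[0,0,0,0],[0,0,0,0],[0,0,-20,0],[0,0,-40,0],[0,0,-40,0],[20,-10,0,0]]]' -0.35
cat >> lib.py <<'E'
def blueup(c,guess,rad=35):
    """standing cart: fit blue part (14..84mm) silhouette, x,y free"""
    h=hsv(c); b=((h[...,0]>95)&(h[...,0]<125)&(h[...,1]>100)&(h[...,2]>30)).astype(np.uint8)
    u=proj(c,[guess[0],guess[1],.06])[0]; o=np.zeros_like(b); cv2.circle(o,tuple(int(round(x)) for x in u),rad,1,-1); g=b&o
    m=np.zeros_like(g); cv2.fillConvexPoly(m,cv2.convexHull(cv2.findNonZero(g)),1); return m.astype(float)
def stand_pts(x,y,tx=0,ty=0):
    co,si=ring(); return np.vstack([np.c_[x+tx*h+.023*co,y+ty*h+.023*si,.012+h+0*co] for h in(.014,.084)])
E
python3 - <<'E'
from lib import *
s=read_camera("side"); g=(.588,.270)
m=blueup(s,g); print(m.sum()); print(fit([s],[m],stand_pts,np.r_[g],[.006,.006])); x,f=fit([s],[m],stand_pts,np.r_[g,0,0],[.006,.006,.05,.05]); print(x,f,np.dot(x[:2],[.983,.183]))
E
python3 go.py .514 .1198 .05 3.363
```

```text
time: 12.18
tool_pos: [0.5783, 0.2685, 0.0533]
tool_rot: [3.142, -0.0, -2.957]
contact_force: [0.4, -0.3, 3.5]
opening: 0.0498
time: 13.05
tool_pos: [0.5629, 0.2559, 0.1566]
tool_rot: [3.141, 0.007, -2.957]
contact_force: [-0.3, 0.7, -0.4]
opening: 0.0616
319.0
(array([0.55678384, 0.15405879]), np.float64(0.6114146228059979))
[ 0.59995857  0.17761823 -0.9301329  -0.66903563] 0.26695526695526695 0.6222634137322585
roll first -0.037
tool mm [  73.6 -120.9  104.7] q [ 0.3   0.53  1.32 -0.    1.29 -1.45] F [ 0.3  0.1 -0.6] t 13.1
```

```bash
python3 -m inch '[[[0,0,0,-0.037],[25,-40,20,0],[25,-40,20,0],[23.6,-40.9,20,0],[0,0,20,0],[0,0,0,0],[0,0,0,0]]]'; python3 go.py .514 .1198 -0.016 3.363
```

```text
time: 13.98
tool_pos: [0.5161, 0.1215, 0.0734]
tool_rot: [3.142, 0.001, -2.919]
contact_force: [-0.2, 0.2, 0.2]
opening: 0.0619
roll first 0.001
tool mm [ 2.4 -1.2 89.4] q [ 0.09  0.48  1.67  0.    0.99 -1.71] F [-0.2  0.2  0.2] t 13.97
```

```bash
python3 -m inch '[[[2.4,-1.2,30,0],[0,0,30,0],[0,0,20,0],[0,0,9.5,0],[0,0,0,0],[0,0,0,0]]]'; python3 -m inch '[[[0,0,0,0],[0,0,0,0],[0,0,0,0],[0,0,0,0.037],[0,0,0,0]]]' 1 4;  python3 - <<'E'
from lib import *
s=read_camera("side")
a=cv2.resize(s["img"][130:250,200:350],None,fx=5,fy=5,interpolation=cv2.INTER_CUBIC); cv2.imwrite("pics/s7.png",a)
print(np.dot(observe()["tool_pos"][:2],[.983,.183]))
E
```

```text
time: 14.72
tool_pos: [0.5141, 0.1195, -0.0154]
tool_rot: [-3.141, 0.002, -2.92]
contact_force: [-0.1, -0.7, 0.2]
opening: 0.0623
time: 15.35
tool_pos: [0.5138, 0.1192, -0.016]
tool_rot: [-3.141, 0.001, -2.958]
contact_force: [-0.3, -0.2, 5.1]
opening: 0.0499
0.5268791529049167
```

View pics/s7.png

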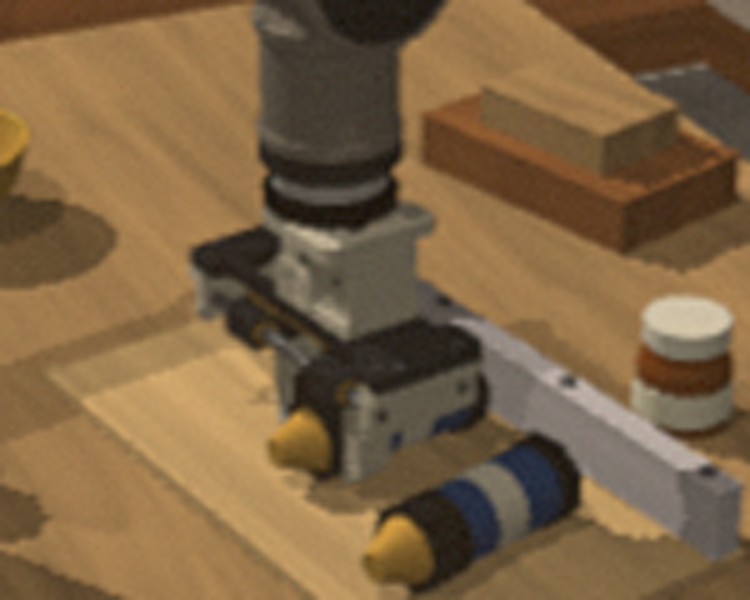

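```bash
python3 -m inch '[[[-5,0,0,0],[-5,0,0,0],[-4,0,0,0],[0,0,0,0]]]' | grep -E 'pos|force|open'; for i in 1 2 3 4 5; do python3 -m inch '[[[-2,0,0,0],[0,0,0,0]]]' | grep -E 'pos|force|open'; done
```

```text
tool_pos: [0.5279, 0.122, -0.0166]
contact_force: [0.7, 0.6, -2.1]
opening: 0.0496
tool_pos: [0.5293, 0.1222, -0.0165]
contact_force: [-0.8, -0.1, -2.5]
opening: 0.0497
tool_pos: [0.5313, 0.1226, -0.0164]
contact_force: [1.1, -0.0, -2.9]
opening: 0.05
tool_pos: [0.5332, 0.1229, -0.0163]
contact_force: [0.3, 0.4, -1.6]
opening: 0.0499
tool_pos: [0.5344, 0.1232, -0.0165]
contact_force: [-2.9, -1.8, -1.2]
opening: 0.05
tool_pos: [0.5356, 0.1234, -0.0167]
contact_force: [-4.9, -1.4, -1.4]
opening: 0.0499
```

```bash
python3 -m inch '[[[2.5,0,0,0],[1.6,0,-8.2,0],[1.3,0,-7.9,0],[0.4,0,-7.6,0],[-0.5,0,-7.3,0],[-1.2,0,-6.8,0],[-1.8,0,-6.4,0],[-2.7,0,-5.8,0],[-3.3,0,-5.2,0],[0,0,0,0]]]'; python3 -m inch '[[[-3.4,0,-4.6,0],[-4.2,0,-4,0],[-5.1,0,-3.3,0],[-5.6,0,-2.7,0],[-6.2,0,-1.9,0],[-6.7,0,-1.1,0],[-7.2,0,-0.4,0],[-7.7,0,0.4,0],[-7.9,0,1.1,0],[-7.5,0,1.8,0]]]';python3 -m inch '[[[0,0,1,0],[0,0,0,0],[0,0,0,0]]]'; python3 go.py .6 .15 .05 3.326
```

```text
time: 18.4
tool_pos: [0.5409, 0.1244, 0.0393]
tool_rot: [3.142, 0.001, -2.957]
contact_force: [-1.4, -1.3, -1.7]
opening: 0.05
time: 19.65
tool_pos: [0.6022, 0.1357, 0.0538]
tool_rot: [-3.142, 0.002, -2.957]
contact_force: [0.1, -0.1, 4.5]
opening: 0.05
time: 20.02
tool_pos: [0.6018, 0.1356, 0.0529]
tool_rot: [-3.142, 0.002, -2.957]
contact_force: [2.6, 0.5, 5.4]
opening: 0.0497
roll first -0.0
tool mm [-0.8 14.5  2.9] q [ 0.1   0.64  1.44  0.    1.07 -1.66] F [2.6 0.5 5.4] t 20.02
```

Same behaviour; release, rise, then go to cartridge 3.

```bash
python3 -m inch '[[[-1,0,0,0],[-1,0,0,0],[0,0,0,0]]]' |grep -E 'pos|force'; python3 -m inch '[[[0,0,0,0],[0,0,0,0],[0,0,0,0],[0,0,-20,0],[0,0,-40,0],[0,0,-40,0],[20,-20,0,0],[20,-40,0,0],[20,-30,0,0],[0,0,0,0]]]' -0.35;  python3 go.py .5143 -0.0043 .02 3.4715
python3 - <<'E'
from lib import *
s=read_camera("side")
a=cv2.resize(s["img"][130:250,200:350],None,fx=5,fy=5,interpolation=cv2.INTER_CUBIC); cv2.imwrite("pics/s8.png",a)
E
```

```text
tool_pos: [0.6028, 0.1359, 0.0527]
contact_force: [0.9, -0.2, 5.2]
time: 21.65
tool_pos: [0.5596, 0.0345, 0.1526]
tool_rot: [-3.141, -0.001, -2.96]
contact_force: [0.6, 1.2, -0.4]
opening: 0.0618
roll first -0.149
tool mm [ 55.5 -22.1 132.6] q [-0.07  0.44  1.48 -0.    1.22 -1.83] F [ 0.6  1.2 -0.4] t 21.65
```

View pics/s8.png

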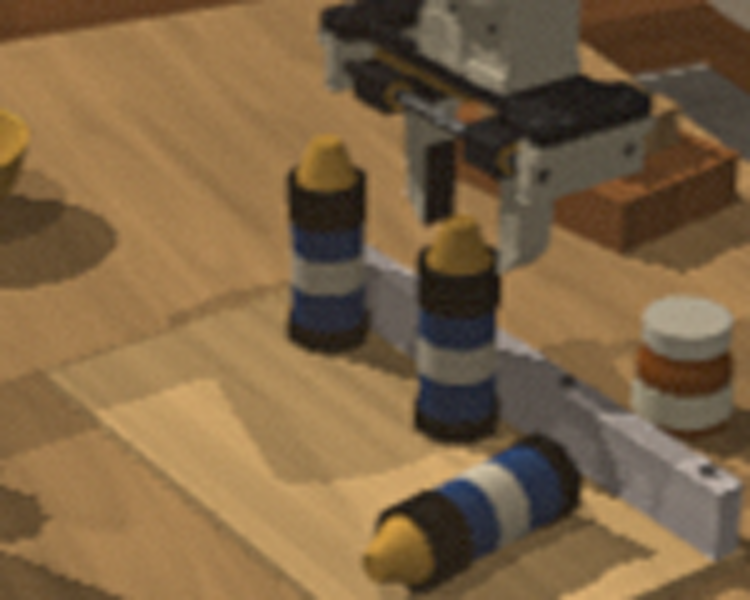

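Both cartridges stand upright, shoulders near crop (327,190) and (457,275). Cartridge 3 is undisturbed.

```bash
python3 -m inch '[[[0,0,0,-0.149],[28,-11,20,0],[28,-11,30,0],[0,0,30,0],[0,0,0,0],[0,0,0,0]]]'; python3 go.py .5143 -0.0043 -0.016 3.4715
```

```text
time: 22.45
tool_pos: [0.5159, -0.0021, 0.0735]
tool_rot: [-3.141, 0.001, -2.807]
contact_force: [0.8, -0.3, 0.8]
opening: 0.0617
roll first 0.004
tool mm [ 2.2 -1.6 89.5] q [-0.15  0.45  1.71  0.    0.97 -2.06] F [ 0.8 -0.3  0.8] t 22.45
```

```bash
python3 -m inch '[[[2.2,-1.6,30,0],[0,0,30,0],[0,0,20,0],[0,0,9.5,0],[0,0,0,0],[0,0,0,0]]]'; python3 -m inch '[[[0,0,0,0],[0,0,0,0],[0,0,0,0],[0,0,0,0.08],[0,0,0,0.07],[0,0,0,0]]]' 1 4; python3 go.py .54 -0.0 -0.016 3.326
```

```text
time: 23.2
tool_pos: [0.5141, -0.0049, -0.0159]
tool_rot: [-3.141, 0.002, -2.808]
contact_force: [-0.3, -0.2, -0.4]
opening: 0.0621
time: 23.95
tool_pos: [0.5136, -0.0049, -0.0165]
tool_rot: [-3.141, 0.001, -2.958]
contact_force: [-0.7, 0.3, 6.8]
opening: 0.0501
roll first -0.001
tool mm [-26.9  -0.1  -0.5] q [-0.16  0.59  1.8   0.    0.76 -1.91] F [-0.7  0.3  6.8] t 23.95
```

```bash
python3 -m inch '[[[-7,0,-0.5,0],[-7,0,0,0],[-7,0,0,0],[-7,0,0,0],[-6,0,0,0],[-3,0,0,0],[0,0,0,0]]]' | grep -E 'pos|force|open'; for i in 1 2 3 4 5; do python3 -m inch '[[[-2,0,0,0],[0,0,0,0]]]' | grep -E 'pos|force|open'; done
```

```text
tool_pos: [0.5503, 0.002, -0.0166]
contact_force: [1.0, 0.9, -2.6]
opening: 0.0498
tool_pos: [0.5517, 0.0023, -0.0165]
contact_force: [0.1, 0.0, -1.3]
opening: 0.05
tool_pos: [0.5537, 0.0026, -0.0164]
contact_force: [0.1, -0.1, -2.3]
opening: 0.0499
tool_pos: [0.5553, 0.0029, -0.0165]
contact_force: [-2.0, -0.5, -1.3]
opening: 0.0501
tool_pos: [0.5563, 0.0031, -0.0167]
contact_force: [-4.9, -3.3, 0.2]
opening: 0.0498
tool_pos: [0.5581, 0.0035, -0.0167]
contact_force: [-4.4, -1.8, -0.2]
opening: 0.0502
```

Contact at about n·p .546, now .549. Same arc as before.

```bash
python3 -m inch '[[[2.5,0,0,0],[1.6,0,-8.2,0],[1.3,0,-7.9,0],[0.4,0,-7.6,0],[-0.5,0,-7.3,0],[-1.2,0,-6.8,0],[-1.8,0,-6.4,0],[-2.7,0,-5.8,0],[-3.3,0,-5.2,0],[0,0,0,0]]]'; python3 -m inch '[[[-3.4,0,-4.6,0],[-4.2,0,-4,0],[-5.1,0,-3.3,0],[-5.6,0,-2.7,0],[-6.2,0,-1.9,0],[-6.7,0,-1.1,0],[-7.2,0,-0.4,0],[-7.7,0,0.4,0],[-7.9,0,1.1,0],[-7.5,0,1.8,0]]]';python3 -m inch '[[[0,0,1,0],[0,0,0,0],[-1,0,0,0],[-1,0,0,0],[0,0,0,0]]]'
```

```text
time: 27.32
tool_pos: [0.5632, 0.0044, 0.0391]
tool_rot: [-3.142, 0.0, -2.958]
contact_force: [-0.7, 0.1, -0.2]
opening: 0.0497
time: 28.58
tool_pos: [0.6248, 0.0157, 0.0537]
tool_rot: [-3.141, 0.002, -2.958]
contact_force: [0.6, -0.3, 4.3]
opening: 0.0496
time: 29.2
tool_pos: [0.6256, 0.0158, 0.0527]
tool_rot: [-3.141, 0.0, -2.958]
contact_force: [1.7, 0.1, 6.2]
opening: 0.0502
```

```bash
python3 -m inch '[[[0,0,0,0],[0,0,0,0],[0,0,0,0],[0,0,-20,0],[0,0,-40,0],[0,0,-40,0],[40,-20,0,0],[50,0,0,0],[50,0,0,0],[0,0,0,0]]]' -0.35
python3 - <<'E'
from lib import *
from go import go
t=read_camera("top"); s=read_camera("side")
S=cv2.resize(s["img"][130:370,200:400],None,fx=4,fy=4,interpolation=cv2.INTER_CUBIC)[:600]
T=t["img"]
cv2.imwrite("pics/s9.png",S); cv2.imwrite("pics/t9.png",cv2.resize(T[120:270,150:490],None,fx=2,fy=2))
for c in("top","side"):
  for l in("cart1_shoulder","cap1_rim","cap1_center","test_top"): print(c,l,[(np.round(d["at"],1).tolist(),round(d["conf"],2)) for d in place_of(c,l)])
def near(c,m,P,rad):
    u=proj(c,P)[0]; o=np.zeros_like(m); cv2.circle(o,tuple(int(round(x)) for x in u),rad,1,-1); return (m&o).astype(float)
for p in ((.6046,-.1979),(.4352,-.2234),(.4576,-.3604)):
    g=np.r_[p,.03]
    for cs in ([t],[s],[t,s]): print("cap",*fit(cs,[near(c,orange(c),g,22) for c in cs],cap_pts,p,[.005,.005]))
E
```

```text
time: 30.45
tool_pos: [0.488, -0.0293, 0.1523]
tool_rot: [3.141, -0.003, -2.96]
contact_force: [0.3, 0.2, 0.1]
opening: 0.0624
top cart1_shoulder [([334.1, 217.9], 0.71), ([189.3, 454.5], 0.21)]
top cap1_rim [([235.2, 453.8], 0.55)]
top cap1_center [([234.8, 457.8], 0.59), ([190.1, 456.7], 0.39), ([173.9, 265.0], 0.18)]
top test_top [([188.2, 454.9], 0.59)]
side cart1_shoulder [([201.6, 319.2], 0.84), ([290.7, 231.1], 0.76), ([218.8, 155.0], 0.56), ([332.8, 334.4], 0.54)]
side cap1_rim [([342.6, 333.3], 0.82)]
side cap1_center [([293.7, 294.4], 0.71), ([330.6, 337.9], 0.6)]
side test_top [([214.5, 291.8], 0.64), ([301.4, 376.8], 0.57), ([303.1, 298.1], 0.46)]
cap [ 0.6046 -0.1979] 1.0
cap [ 0.60653374 -0.19566227] 0.3162393162393162
cap [ 0.60653374 -0.19566227] 0.6581196581196581
cap [ 0.43574688 -0.22410312] 0.9519519519519519
cap [ 0.43585247 -0.22173344] 0.32128668460848386
cap [ 0.43671855 -0.22211338] 0.6375414419749889
cap [ 0.45627599 -0.36109923] 0.26253120798924523
cap [ 0.45851167 -0.35974839] 0.2626565343037568
cap [ 0.45755605 -0.36051963] 0.2633927495700777
```

View pics/s9.png

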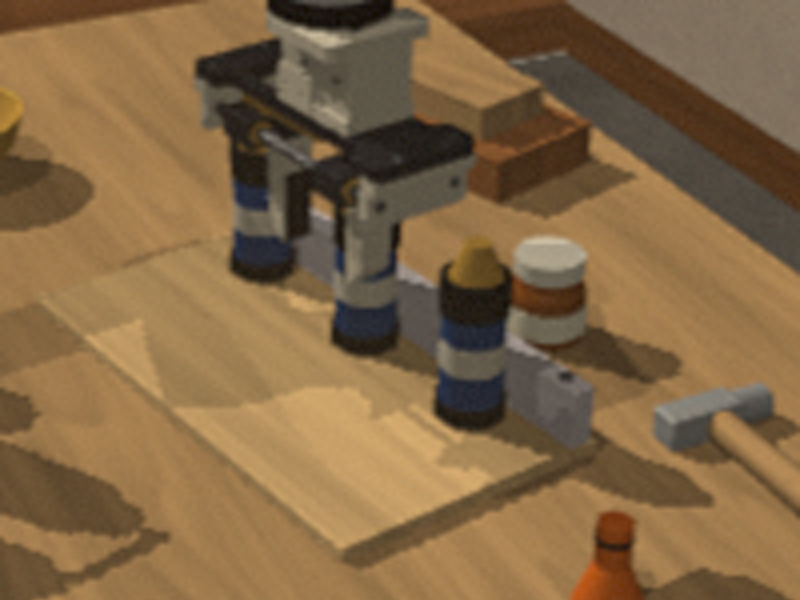

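All three stand. Caps next, at (.6055,-.197), (.436,-.222) and (.458,-.360).

```bash
python3 go.py .436 -.222 .05 3.326
```

```text
roll first -0.001
tool mm [  90.2 -179.4  102.2] q [-0.21  0.32  1.67  0.    1.15 -1.97] F [-0.6 -0.4 -0.4] t 30.95
```

```bash
python3 -m inch '[[[18,-36,0,0],[18,-36,0,0],[18,-36,20,0],[18,-36,30,0],[18,-35,30,0],[0,0,20,0],[0,0,0,0],[0,0,0,0]]]'
cat > capfit.py <<'E'
import sys; from lib import *
def near(c,m,P,rad):
    u=proj(c,P)[0]; o=np.zeros_like(m); cv2.circle(o,tuple(int(round(x)) for x in u),rad,1,-1); return (m&o).astype(float)
s=read_camera("side"); t=read_camera("top")
for k in sys.argv[1:]:
    p=[float(v) for v in k.split(",")]
    if len(p)==2: g=np.r_[p,.03]; print("cap",*fit([s],[near(s,orange(s),g,22)],cap_pts,p,[.005,.005]))
    else:
        for c in(s,): 
            m=blueup(c,p[:2],28); x,f=fit([c],[m],stand_pts,p[:2],[.005,.005]); print("cart",x.round(4),round(f,3),"n",x@[.983,.183])
E
python3 capfit.py .5783,.2685,1 .6028,.1359,1 .6256,.0158,1 .6055,-.197 .436,-.222 .458,-.36; python3 go.py .436 -.222 -.004 3.326
```

```text
time: 31.95
tool_pos: [0.4362, -0.2216, 0.0531]
tool_rot: [-3.141, 0.001, -2.958]
contact_force: [0.6, -0.3, 0.3]
opening: 0.062
cart [0.5783 0.2685] 0.907 n 0.6176044
roll first -0.0
tool mm [ 0.5 -0.3 57.4] q [-0.63  0.44  1.81  0.    0.89 -2.38] F [-0.7  0.4  0.9] t 32.05Traceback (most recent call last):
  File "capfit.py", line 10, in <module>
    m=blueup(c,p[:2],28); x,f=fit([c],[m],stand_pts,p[:2],[.005,.005]); print("cart",x.round(4),round(f,3),"n",x@[.983,.183])
  File "lib.py", line 39, in blueup
    m=np.zeros_like(g); cv2.fillConvexPoly(m,cv2.convexHull(cv2.findNonZero(g)),1); return m.astype(float)
                                             ~~~~~~~~~~~~~~^^^^^^^^^^^^^^^^^^^^
cv2.error: OpenCV(4.12.0) /io/opencv/modules/imgproc/src/convhull.cpp:143: error: (-215:Assertion failed) total >= 0 && (depth == CV_32F || depth == CV_32S) in function 'convexHull'
```

```bash
python3 -m inch '[[[0.5,-0.3,20,0],[0,0,25,0],[0,0,12,0],[0,0,0,0]]]'; python3 -m inch '[[[0,0,0,0],[0,0,0,0],[0,0,0,0],[0,0,0,0],[0,0,0,0]]]' 1 12;  python3 -m inch '[[[0,0,-20,0],[0,0,-50,0],[0,0,-50,0],[0,0,-50,0],[0,0,0,0],[0,0,0,0]]]'
python3 - <<'E'
from lib import *
for c in("side","top"):
    s=read_camera(c); b=blobs(orange(s),15); print(c,[(x[1],x[2].round(1).tolist()) for x in b]); p=observe()["tool_pos"]; print(proj(s,p+[0,0,.031]), proj(s,[.436,-.222,.03]))
E
```

```text
time: 32.55
tool_pos: [0.4351, -0.2217, -0.0046]
tool_rot: [3.141, -0.0, -2.958]
contact_force: [-0.4, 0.2, 0.7]
opening: 0.062
time: 33.17
tool_pos: [0.4352, -0.2221, -0.0044]
tool_rot: [-3.141, 0.0, -2.958]
contact_force: [-1.0, 0.0, 2.4]
opening: 0.0241
time: 33.92
tool_pos: [0.4346, -0.2216, 0.1647]
tool_rot: [3.141, -0.001, -2.958]
contact_force: [-0.0, -0.5, -1.5]
opening: 0.0239
side [(np.int32(34), [294.3, 222.6]), (np.int32(250), [295.6, 242.1]), (np.int32(61), [353.3, 261.6]), (np.int32(236), [351.7, 277.2]), (np.int32(170), [378.5, 304.4]), (np.int32(92), [350.7, 316.6]), (np.int32(328), [348.7, 334.2])]
[[296.61327416 235.49985911]] [[295.74306553 295.32200666]]
top [(np.int32(223), [390.0, 181.3]), (np.int32(135), [456.5, 189.7])]
[[426.83637292 238.27339951]] [[404.51626056 242.90748894]]
```

```bash
sed -i 's/        for c in(s,): /        for c in(s,t):/; s/            m=blueup(c,p\[:2\],28);/            m=blueup(c,p[:2],28)\n            if m.sum()<60: continue\n           /' capfit.py; sed -i 's/    m=np.zeros_like(g); cv2.fillConvexPoly/    m=np.zeros_like(g)\n    if g.sum()<30: return m\n    cv2.fillConvexPoly/' lib.py; python3 capfit.py .5783,.2685,1 .6028,.1359,1 .6256,.0158,1 .6055,-.197 .4578,-.36; python3 go.py .5783 .2685 .165
```

```text
cart [0.5443 0.2417] 0.798 n 0.5792518793243422
cap [ 0.60562848 -0.19481784] 0.30656616901000144
cap [ 0.49259577 -0.35868845] 0.37409836065573765
tool mm [-230.7  455.6   -1. ] q [-0.63  0.3   1.66  0.    1.18 -2.38] F [ 0.4  0.1 -0.6] t 34.12
```

```bash
python3 -m inch '[[[0,50,-5,0],[0,55,-5,0],[-5,55,0,0],[-10,55,0,0],[-10,55,0,0],[-20,55,0,0],[-20,55,0,0],[-20,45,0,0],[0,0,0,0],[0,0,0,0]]]'; python3 capfit.py .5783,.2685,1 .6028,.1359,1 .6256,.0158,1
python3 - <<'E'
from lib import *
s=read_camera("side"); S=s["img"].copy()
for g in((.5783,.2685),(.6028,.1359),(.6256,.0158)):
    h=cv2.convexHull(proj(s,stand_pts(*g)).astype(np.float32)).reshape(-1,2); cv2.polylines(S,[np.int32(h*16)],True,(0,255,255),1,0,4)
cv2.imwrite("pics/s10.png",cv2.resize(S[110:260,180:380],None,fx=4,fy=4,interpolation=cv2.INTER_CUBIC))
E
python3 go.py .5783 .2685 .165
```

```text
time: 35.38
tool_pos: [0.4406, 0.2109, 0.1746]
tool_rot: [-3.141, -0.002, -2.958]
contact_force: [-0.5, -0.0, -0.1]
opening: 0.0235
tool mm [-145.5   32.6   10.3] q [ 0.29  0.29  1.65 -0.    1.21 -1.46] F [-0.5  0.5 -0.5] t 35.52
```

View pics/s10.png

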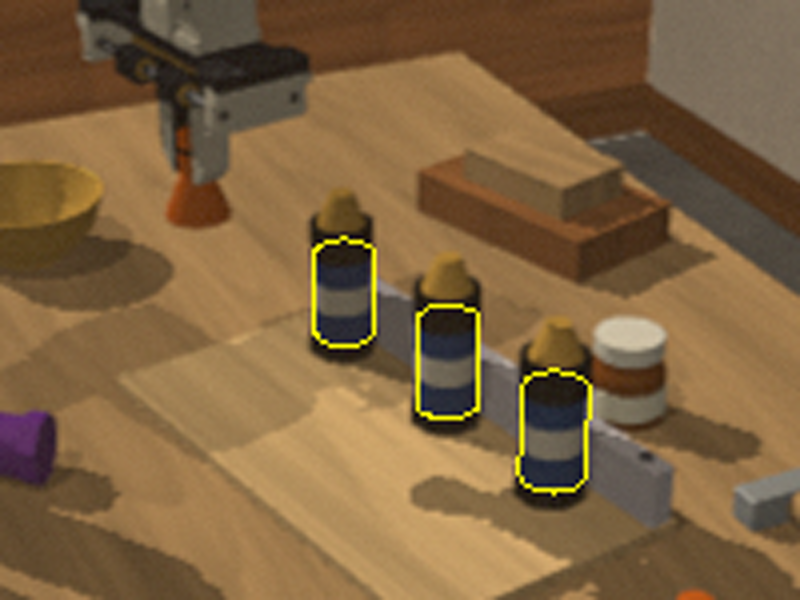

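Run:
```python
from lib import *
s=read_camera("side"); h=hsv(s); p=observe()["tool_pos"]; print(p)
for g in((.5783,.2685),(.6028,.1359),(.6256,.0158)):
    u=proj(s,[g[0],g[1],.05])[0]; r,c=int(u[1]),int(u[0])
    print(u.round(1),[h[r-8+2*k,c].tolist() for k in range(9)])
    # dark-black/blue column extents per row vs wood: use warm test R-B
    im=s["img"].astype(int); w=(im[...,2]-im[...,0]); 
    for z in(.07,.04,.106):
        v=proj(s,[g[0],g[1],.012+z if z!=.106 else .108])[0]; rr=int(round(v[1])); row=w[rr-1:rr+2,:].mean(0); cols=[k for k in range(int(v[0])-13,int(v[0])+14) if row[k]<18]
        print(z,"pred col",v[0].round(1),"meas",(cols[0]+cols[-1])/2 if cols else None,len(cols))
m=orange(s); m[:, 260:]=0
q=sil(s,cap_pts(p[0],p[1],p[2]+.0044)); c1=np.argwhere(m).mean(0); c2=np.argwhere(q>.5).mean(0); print("cap meas",c1,"pred",c2)
x,f=fit([s],[m.astype(float)],lambda a,b:cap_pts(a,b,p[2]+.0044),p[:2],[.005,.005]); print(x,f)
```

```text
[0.44122479 0.2102383  0.17544687]
[265.6 185.9] [[118, 56, 55], [120, 44, 52], [117, 50, 51], [20, 60, 102], [19, 64, 99], [20, 61, 100], [125, 28, 55], [117, 50, 51], [124, 40, 51]]
0.07 pred col 265.5 meas 265.0 13
0.04 pred col 265.5 meas 275.5 6
0.106 pred col 265.4 meas 265.0 4
[291.3 203.2] [[115, 79, 55], [114, 73, 56], [118, 56, 59], [20, 53, 110], [21, 57, 107], [19, 58, 110], [114, 63, 57], [114, 66, 58], [113, 73, 56]]
0.07 pred col 291.5 meas 288.0 21
0.04 pred col 291.4 meas 301.0 7
0.106 pred col 291.7 meas 288.0 17
[317.9 220.8] [[112, 79, 58], [109, 97, 58], [112, 88, 52], [21, 42, 97], [20, 57, 107], [18, 56, 110], [17, 53, 102], [110, 93, 55], [107, 82, 56]]
0.07 pred col 318.4 meas 315.5 22
0.04 pred col 317.9 meas 328.0 5
0.106 pred col 318.8 meas 315.5 20
cap meas [158.35251799 228.01438849] pred [155.22321429 228.92857143]
[0.44210093 0.21742373] 0.5871542602561723
```

Run:
```python
from lib import *
s=read_camera("side"); h=hsv(s); p=observe()["tool_pos"]
b=((h[...,0]>=104)&(h[...,0]<=128)&(h[...,1]>=38)&(h[...,2]>30)&(h[...,2]<90)).astype(np.uint8)
for g in((.5783,.2685),(.6028,.1359),(.6256,.0158)):
    q=sil(s,stand_pts(*g)); u=proj(s,[*g,.05])[0]; o=np.zeros_like(b); cv2.circle(o,(int(u[0]),int(u[1])),14,1,-1)
    m=b&o; rows=[np.flatnonzero(r) for r in m]; e=[(r[0]+r[-1])/2 for r in rows if len(r)>8]; wd=[r[-1]-r[0]+1 for r in rows if len(r)>8]
    print("pred",np.argwhere(q>.5)[:,1].mean().round(2),"meas",np.median(e),wd)
    # brass cone cols
    v=proj(s,[*g,.135])[0]; r,c=int(v[1]),int(v[0]); print("cone",v.round(1),h[r-1:r+2,c-9:c+10,2].mean(0).round().astype(int).tolist(),h[r-1:r+2,c-9:c+10,1].mean(0).round().astype(int).tolist())
im=s["img"].astype(int); v=proj(s,p+[0,0,.0044+.02])[0]; r,c=int(v[1]),int(v[0]); print("cap",v, h[r-1:r+2,c-12:c+13,1].mean(0).round().astype(int).tolist())
```

```text
pred 265.5 meas 265.0 [np.int64(13), np.int64(13), np.int64(13), np.int64(11), np.int64(13), np.int64(13), np.int64(13), np.int64(13), np.int64(12)]
cone [265.3 161.3] [156, 153, 150, 147, 151, 146, 129, 113, 99, 94, 92, 89, 87, 106, 139, 154, 155, 156, 158] [132, 130, 130, 133, 145, 168, 176, 169, 173, 166, 171, 173, 166, 152, 133, 128, 132, 132, 129]
pred 291.48 meas 290.5 [np.int64(15), np.int64(15), np.int64(15), np.int64(13), np.int64(11), np.int64(14), np.int64(14), np.int64(14), np.int64(14), np.int64(14), np.int64(12)]
cone [291.9 177.5] [156, 158, 153, 150, 159, 168, 166, 149, 134, 120, 113, 108, 103, 100, 120, 146, 154, 153, 152] [132, 133, 129, 133, 141, 159, 170, 174, 171, 169, 171, 173, 170, 165, 145, 134, 132, 133, 131]
pred 318.2 meas 317.5 [np.int64(15), np.int64(15), np.int64(15), np.int64(13), np.int64(11), np.int64(15), np.int64(15), np.int64(15), np.int64(15), np.int64(15), np.int64(13), np.int64(11)]
cone [319.3 194.1] [151, 148, 142, 155, 170, 166, 154, 135, 120, 114, 110, 107, 98, 96, 117, 140, 147, 147, 165] [131, 131, 128, 146, 165, 171, 171, 174, 166, 171, 169, 168, 173, 169, 141, 134, 135, 132, 89]
cap [228.98752918 156.78682644] [132, 132, 131, 133, 131, 129, 131, 155, 200, 217, 215, 202, 161, 149, 162, 179, 195, 199, 184, 141, 134, 133, 130, 130, 131]
```

```bash
python3 -m inch '[[[-40,8,0,0],[-40,8,0,0],[-40,8,0,0],[-25,8,0,0],[0,0,0,0],[0,0,0,0]]]'; python3 go.py .578 .2685 .1236 3.326
```

```text
time: 36.38
tool_pos: [0.5774, 0.2684, 0.1753]
tool_rot: [-3.141, -0.001, -2.959]
contact_force: [-0.0, 0.7, 0.8]
opening: 0.0237
roll first -0.002
tool mm [-0.6 -0.1 51.7] q [ 0.31  0.56  1.21 -0.    1.37 -1.44] F [-0.   0.7  0.8] t 36.38
```

```bash
python3 -m inch '[[[-0.6,0,15,0],[0,0,15,0],[0,0,10,0],[0,0,6,0],[0,0,0,0]]]'|grep -E 'pos|force';  python3 -m inch '[[[0,0,5,0],[0,0,0,0]]]'|grep -E 'pos|force'; python3 -m inch '[[[0,0,3,0],[0,0,0,0]]]'|grep -E 'pos|force'
```

```text
tool_pos: [0.5784, 0.2693, 0.1289]
contact_force: [0.2, 0.3, -0.4]
tool_pos: [0.5785, 0.2693, 0.1243]
contact_force: [-0.1, -0.1, -0.3]
tool_pos: [0.5785, 0.2693, 0.1213]
contact_force: [0.1, 0.6, -0.7]
```

```bash
for i in 1 2 3; do python3 -m inch '[[[0,0,2,0],[0,0,0,0]]]'|grep -E 'pos|force';done
```

```text
tool_pos: [0.5785, 0.2693, 0.1193]
contact_force: [-0.1, -0.5, -1.0]
tool_pos: [0.5786, 0.2693, 0.1177]
contact_force: [-1.3, 0.2, 0.8]
tool_pos: [0.5795, 0.2696, 0.1175]
contact_force: [-1.1, -0.2, 9.5]
```

Seated at exactly the predicted height (z .1176). Release, rise, then re-measure the other caps.

```bash
python3 -m inch '[[[0,0,-1,0],[0,0,0,0],[0,0,0,0],[0,0,0,0],[0,0,-20,0],[0,0,-40,0],[30,0,-20,0],[50,-30,0,0],[40,-50,0,0]]]' -0.35; python3 -m inch '[[[0,-55,0,0],[0,-55,0,0],[0,-55,0,0],[0,0,0,0]]]'; python3 capfit.py .6055,-.196 .4926,-.3587; python3 go.py .6055 -.196 .05;  python3 go.py .49 -.36 .05
```

```text
time: 39.38
tool_pos: [0.4743, 0.17, 0.1966]
tool_rot: [3.142, 0.001, -2.956]
contact_force: [1.0, -0.9, 0.7]
opening: 0.062
time: 39.88
tool_pos: [0.5065, 0.0045, 0.1963]
tool_rot: [-3.141, 0.0, -2.964]
contact_force: [0.3, -0.3, -0.6]
opening: 0.0621
cap [ 0.60567669 -0.19425245] 0.3022177127119873
cap [ 0.49363828 -0.35980411] 0.2718637405830331
tool mm [ -61.2 -218.4  146.3] q [-0.14  0.3   1.57  0.    1.27 -1.89] F [ 1.2  0.  -0.5] t 39.98
tool mm [  82.  -358.8  146.3] q [-0.14  0.3   1.57  0.    1.27 -1.89] F [ 1.2  0.  -0.5] t 39.98
```

```bash
python3 -m inch '[[[-15,-54,20,0],[-15,-54,25,0],[-16,-55,30,0],[-15,-55,30,0],[0,0,30,0],[0,0,0,0],[0,0,0,0]]]'; python3 go.py .6055 -.196 -.0044 3.326
```

```text
time: 40.85
tool_pos: [0.6049, -0.1907, 0.0647]
tool_rot: [-3.141, 0.001, -2.956]
contact_force: [-0.4, -0.2, 0.1]
opening: 0.0621
roll first 0.001
tool mm [ 0.4 -5.3 69.1] q [-0.43  0.65  1.37  0.    1.12 -2.18] F [-0.4 -0.2  0.1] t 40.85
```

```bash
python3 -m inch '[[[0.4,-5,25,0],[0,0,25,0],[0,0,19,0],[0,0,0,0],[0,0,0,0]]]' | grep -E 'pos|force'; python3 -m inch '[[[0,0,0,0],[0,0,0,0],[0,0,0,0],[0,0,0,0],[0,0,0,0]]]' 1 12;  python3 -m inch '[[[0,0,-20,0],[0,0,-50,0],[0,0,-50,0],[0,0,-55,0],[0,0,0,0],[0,0,0,0]]]'; python3 go.py .6028 .1359 .175
```

```text
tool_pos: [0.6055, -0.1971, -0.0043]
contact_force: [-0.0, 0.4, 0.4]
time: 42.1
tool_pos: [0.6046, -0.1971, -0.0056]
tool_rot: [-3.142, 0.0, -2.958]
contact_force: [-0.3, 0.7, -0.6]
opening: 0.0241
time: 42.85
tool_pos: [0.604, -0.1968, 0.1685]
tool_rot: [3.141, -0.001, -2.958]
contact_force: [-0.2, 0.2, -0.7]
opening: 0.0237
tool mm [-59.4 327.3  -6.5] q [-0.44  0.56  1.23  0.    1.35 -2.19] F [-0.2  0.2 -0.7] t 42.85
```

```bash
python3 -m inch '[[[-8,50,-5,0],[-10,55,0,0],[-10,55,0,0],[-10,55,0,0],[-10,55,0,0],[-10,52,0,0],[0,0,0,0],[0,0,0,0]]]'; python3 go.py .6028 .1359 .1284
```

```text
time: 43.85
tool_pos: [0.6022, 0.1297, 0.1726]
tool_rot: [-3.141, -0.003, -2.958]
contact_force: [-0.1, -1.2, -1.2]
opening: 0.0241
tool mm [-1.8  6.  44.2] q [ 0.09  0.53  1.28 -0.    1.34 -1.67] F [-0.1 -1.2 -1.2] t 43.85
```

```bash
python3 -m inch '[[[-1.5,6,0,0],[0,0,0,0],[0,0,15,0],[0,0,15,0],[0,0,10,0],[0,0,4,0],[0,0,0,0]]]'|grep -E 'pos|force';  for i in 1 2 3 4 5 6; do python3 -m inch '[[[0,0,2,0],[0,0,0,0]]]'|grep -E 'pos|force';done
```

```text
tool_pos: [0.6033, 0.1363, 0.1301]
contact_force: [-1.0, 0.7, 0.6]
tool_pos: [0.6034, 0.1363, 0.1286]
contact_force: [-0.0, 0.6, -0.7]
tool_pos: [0.6032, 0.1363, 0.1263]
contact_force: [0.6, 0.9, -0.3]
tool_pos: [0.6032, 0.1363, 0.1241]
contact_force: [-0.6, 0.3, -0.3]
tool_pos: [0.6032, 0.1363, 0.1222]
contact_force: [-0.6, -0.2, -0.9]
tool_pos: [0.6032, 0.1363, 0.1201]
contact_force: [0.0, 0.9, -1.1]
tool_pos: [0.6032, 0.1363, 0.1182]
contact_force: [-0.3, -0.5, -1.1]
```

```bash
for i in 1 2; do python3 -m inch '[[[0,0,1.5,0],[0,0,0,0]]]'|grep -E 'pos|force';done;  python3 -m inch '[[[0,0,0,0],[0,0,0,0],[0,0,0,0],[0,0,0,0],[0,0,-20,0],[0,0,-40,0],[30,-10,-20,0],[50,-30,0,0],[0,-50,0,0],[0,-50,0,0]]]' -0.35; python3 -m inch '[[[0,-50,0,0],[0,-50,0,0],[0,0,0,0],[0,0,0,0]]]'; python3 capfit.py .4936,-.36;  python3 go.py .4936 -.36 .05 3.326
```

```text
tool_pos: [0.6032, 0.1363, 0.1167]
contact_force: [-0.3, 0.4, -0.6]
tool_pos: [0.6037, 0.1363, 0.1164]
contact_force: [-1.2, -0.8, 5.1]
time: 47.98
tool_pos: [0.5499, -0.017, 0.1959]
tool_rot: [-3.141, 0.001, -2.957]
contact_force: [0.7, 0.3, -0.4]
opening: 0.0623
time: 48.48
tool_pos: [0.5682, -0.1139, 0.1951]
tool_rot: [3.141, -0.0, -2.959]
contact_force: [-0.4, -1.1, -0.1]
opening: 0.0623
cap [ 0.49452891 -0.35936672] 0.27601661565369484
roll first 0.0
tool mm [ 118.7 -229.1  145.4] q [-0.33  0.44  1.36  0.    1.34 -2.08] F [ 0.1  0.  -0. ] t 48.58
```

```bash
python3 -m inch '[[[24,-46,20,0],[24,-46,25,0],[24,-46,30,0],[24,-46,30,0],[23,-45,20,0],[0,0,0,0],[0,0,0,0]]]'; python3 go.py .494 -.3596 -.005 3.326; python3 capfit.py .494,-.36
```

```text
time: 49.45
tool_pos: [0.4937, -0.3599, 0.0706]
tool_rot: [3.141, 0.0, -2.958]
contact_force: [0.5, 0.0, 0.1]
opening: 0.0622
roll first -0.0
tool mm [-0.4  0.3 75.6] q [-0.76  0.61  1.43  0.    1.1  -2.51] F [0.5 0.  0.1] t 49.45
cap [ 0.49411581 -0.36003448] 0.26648471615720526
```

```bash
python3 -m inch '[[[0,0,25,0],[0,0,25,0],[0,0,20,0],[0,0,5,0],[0,0,0,0],[0,0,0,0]]]' | grep -E 'pos|force'; python3 -m inch '[[[0,0,0,0],[0,0,0,0],[0,0,0,0],[0,0,0,0],[0,0,0,0]]]' 1 12;  python3 -m inch '[[[0,0,-20,0],[0,0,-50,0],[0,0,-50,0],[0,0,-60,0],[0,0,0,0],[0,0,0,0]]]'; python3 go.py .6256 .0158 .175
```

```text
tool_pos: [0.4921, -0.3594, -0.0048]
contact_force: [-4.3, -1.1, -3.3]
time: 50.92
tool_pos: [0.4941, -0.3603, -0.0039]
tool_rot: [-3.141, 0.001, -2.957]
contact_force: [0.9, 1.6, 3.0]
opening: 0.0236
time: 51.68
tool_pos: [0.4931, -0.3604, 0.1749]
tool_rot: [3.141, -0.0, -2.958]
contact_force: [0.3, 0.8, -0.6]
opening: 0.0239
tool mm [-1.991e+02  3.456e+02 -1.000e-01] q [-0.76  0.51  1.3   0.    1.33 -2.51] F [ 0.3  0.8 -0.6] t 51.67
```

```bash
python3 -m inch '[[[-28,50,0,0],[-28,50,0,0],[-28,50,0,0],[-29,50,0,0],[-29,50,0,0],[-29,50,0,0],[-28,46,0,0],[0,0,0,0],[0,0,0,0]]]'; python3 go.py .6256 .0158 .130
```

```text
time: 52.8
tool_pos: [0.6248, 0.0152, 0.1736]
tool_rot: [3.141, -0.003, -2.958]
contact_force: [-0.2, -0.2, -0.6]
opening: 0.0239
tool mm [-0.9  0.4 43.6] q [-0.1   0.54  1.25 -0.    1.35 -1.85] F [-0.2 -0.2 -0.6] t 52.8
```

```bash
python3 -m inch '[[[-0.9,0.4,15,0],[0,0,15,0],[0,0,13,0],[0,0,6,0],[0,0,0,0]]]'|grep -E 'pos|force';  for i in 1 2 3 4; do python3 -m inch '[[[0,0,1.5,0],[0,0,0,0]]]'|grep -E 'pos|force';done
```

```text
tool_pos: [0.6263, 0.0158, 0.1258]
contact_force: [0.5, -0.3, -0.6]
tool_pos: [0.6268, 0.0159, 0.1252]
contact_force: [0.1, -0.2, -1.3]
tool_pos: [0.6265, 0.016, 0.1234]
contact_force: [0.4, -0.4, -0.8]
tool_pos: [0.6264, 0.0159, 0.1217]
contact_force: [-0.7, 0.0, 0.2]
tool_pos: [0.6265, 0.0159, 0.1202]
contact_force: [-0.5, -0.2, -0.7]
```

```bash
for i in 1 2 3; do python3 -m inch '[[[0,0,1.2,0],[0,0,0,0]]]'|grep -E 'pos|force';done
```

```text
tool_pos: [0.6265, 0.0159, 0.119]
contact_force: [0.4, -1.1, -1.2]
tool_pos: [0.6267, 0.0159, 0.1181]
contact_force: [0.4, -0.4, -0.2]
tool_pos: [0.6271, 0.0159, 0.1181]
contact_force: [-1.1, -0.9, 7.3]
```

```bash
python3 -m inch '[[[0,0,0,0],[0,0,0,0],[0,0,0,0],[0,0,0,0],[0,0,-20,0],[0,0,-40,0],[0,-40,-20,0],[0,-50,0,0],[0,-50,0,0],[0,-50,0,0]]]' -0.35; python3 -m inch '[[[0,-50,0,0],[0,-50,0,0],[0,-50,0,0],[0,0,0,0]]]' 1; python3 go.py .569 -.3615 .10
python3 - <<'E'
from lib import *
s=read_camera("side"); cv2.imwrite("pics/s11.png",cv2.resize(s["img"][110:260,200:400],None,fx=4,fy=4,interpolation=cv2.INTER_CUBIC))
h=hsv(s); m=(((h[...,0]<8)|(h[...,0]>172))&(h[...,1]>190)&(h[...,2]>60)).astype(np.uint8); print([(b[1],b[2].round(1),back(s,*b[2],.055)) for b in blobs(m)])
E
```

```text
time: 56.42
tool_pos: [0.6613, -0.1724, 0.1968]
tool_rot: [3.142, 0.0, -2.958]
contact_force: [0.3, -0.2, -0.1]
opening: 0.0619
time: 56.92
tool_pos: [0.6875, -0.3228, 0.1944]
tool_rot: [3.141, -0.002, -2.963]
contact_force: [-0.1, 0.8, 0.4]
opening: 0.0263
tool mm [123.5 -17.1  94.4] q [-0.54  0.83  0.66 -0.    1.65 -2.29] F [-0.1  0.8  0.4] t 56.92
[(np.int32(178), array([378.6, 304.3]), array([ 0.57245543, -0.35111983,  0.055     ]))]
```

View pics/s11.png

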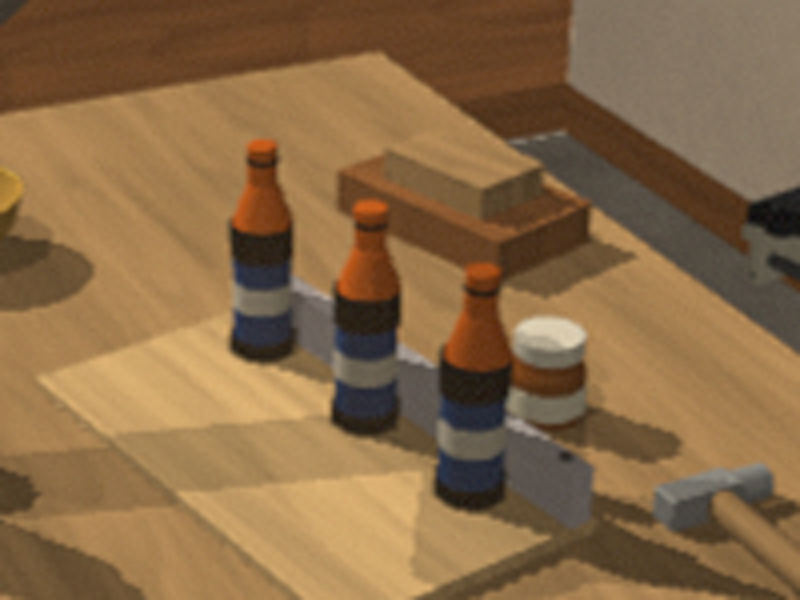

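All three caps look straight and home. Pressing the button at (.5675,-.357).

```bash
python3 go.py .5675 -.357 .05; python3 -m inch '[[[43,-4,15,0],[43,-4,25,0],[39,-4,40,0],[0,0,40,0],[0,0,20,0],[0,0,0,0],[0,0,0,0]]]'; python3 go.py .5675 -.357 .04
```

```text
tool mm [125.  -14.5 145. ] q [-0.54  0.83  0.66  0.    1.65 -2.29] F [ 0.3  0.7 -1. ] t 56.98
time: 57.85
tool_pos: [0.5688, -0.3526, 0.0583]
tool_rot: [-3.14, 0.002, -2.957]
contact_force: [-0.1, 0.1, 0.6]
opening: 0.0003
tool mm [ 2.1 -4.1 18.3] q [-0.67  0.72  1.26  0.    1.16 -2.42] F [-0.1  0.1  0.6] t 57.85
```

```bash
python3 -m inch '[[[2,-4,15,0],[0,0,8,0],[0,0,0,0]]]'|grep -E 'pos|force'; for i in 1 2 3 4 5 6; do python3 -m inch '[[[0,0,2,0],[0,0,0,0]]]'|grep -E 'pos|force';done
```

```text
tool_pos: [0.566, -0.3571, 0.0329]
contact_force: [-0.4, 0.1, 1.3]
tool_pos: [0.5665, -0.3573, 0.0319]
contact_force: [-1.1, 0.1, 2.2]
tool_pos: [0.5667, -0.3574, 0.0299]
contact_force: [-1.1, 0.4, 3.0]
tool_pos: [0.5667, -0.3574, 0.0278]
contact_force: [-1.0, -0.0, 4.2]
tool_pos: [0.5667, -0.3574, 0.026]
contact_force: [-1.4, 0.8, 4.9]
tool_pos: [0.5668, -0.3575, 0.0258]
contact_force: [-4.9, 2.9, 15.2]
tool_pos: [0.5669, -0.3576, 0.0256]
contact_force: [-8.1, 4.2, 25.1]
```

Fully down: force rose to about 5 N, then hit the hard stop at 25 N. Now release and lift clear.

```bash
python3 -m inch '[[[0,0,-5,0],[0,0,-20,0],[0,0,-40,0],[0,0,-40,0],[0,0,-20,0],[0,0,0,0],[0,0,0,0],[0,0,0,0]]]'
python3 - <<'E'
from lib import *
s=read_camera("side")
for g in((.5783,.2685),(.6028,.1359),(.6256,.0158)):
    u=proj(s,[*g,.16])[0]; m=orange(s); o=np.zeros_like(m); cv2.circle(o,(int(u[0]),int(u[1])),16,1,-1); m=(m&o).astype(float)
    x,f=fit([s],[m],lambda a,b:cap_pts(a,b,.122),g,[.004,.004]); x3,f3=fit([s],[m],lambda a,b,z:cap_pts(a,b,z),[*g,.122],[.004,.004,.004]); print(x.round(4),round(f,3),"n",round(float(x@[.983,.183]),4),x3.round(4))
cv2.imwrite("pics/s12.png",cv2.resize(s["img"][110:360,180:460],None,fx=2.8,fy=2.4,interpolation=cv2.INTER_CUBIC))
E
```

```text
time: 60.72
tool_pos: [0.5659, -0.3568, 0.1449]
tool_rot: [3.139, -0.002, -2.958]
contact_force: [0.4, 0.2, -1.1]
opening: 0.0003
[0.5766 0.2703] 0.35 n 0.6162 [0.5784 0.2729 0.1204]
[0.6035 0.1387] 0.344 n 0.6187 [0.6035 0.1389 0.1216]
[0.6282 0.0227] 0.37 n 0.6217 [0.6267 0.017  0.1226]
```

View pics/s12.png

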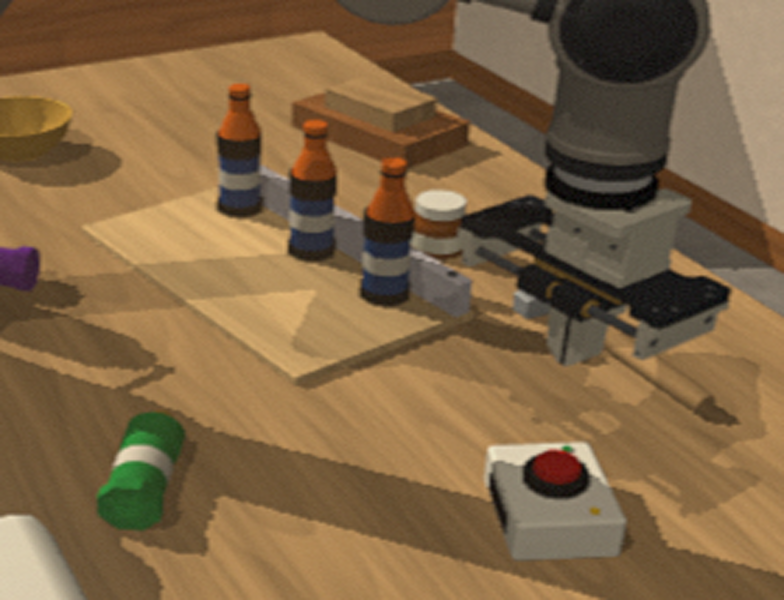

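All are standing capped, the button is up and the robot is clear.

```bash
python3 -c "
from cell import *
print(hand_in())"
```

```text
the job is handed in; nothing more can be done
None
```

All three blue cartridges are standing and capped. I pressed and released the test button, then handed the job in at about 61 s. `hand_in()` gives no verdict, so the result rests on my own checks.

- **Standing:** each cartridge was gripped at 4 N, butted against the rail until I felt contact, and tipped up in an arc with its foot down. The last picture shows all three upright. Their positions put the foot centres about 23–29 mm from the rail face, against a limit of 42 mm.
- **Caps:** each cap reached a firm stop (5–10 N) within 0.3 mm of its expected seated height. The last camera fit put the rims at 120–123 mm above the bench, against 122 mm expected.
- **Button:** the force rose to about 5 N at the end of travel, then climbed to 25 N against the hard stop. The button is out again in the last picture, and the gripper is clear and touching nothing.
- **Bystanders:** in the last picture the bowl, jar and hammer look undisturbed. I did not measure their positions.

Some readings disagreed:

- **Tool height:** the real fingertips sit about 35 mm above the height the robot reports. I noticed when the first grip closed to 34 mm on the 50 mm band, confirmed it in the side view, and corrected for it from then on.
- **Moved cap:** one cap was knocked about 35 mm aside during the run, so I measured it again before picking it up.
- **Camera fits:** the silhouette fits were loose (errors of 0.26–0.37). For cartridge 3's cap, two fits differed by 6 mm in position. I relied on the gripper positions and contact forces instead.

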